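# Clamp the battery pack in the test cradle

## Task

Lay the battery pack in the test cradle with its leads out through the forked end stop, and let go of it. Then tighten the cradle's sloping bar knob clockwise until the jaw has pushed the pack home and the resistance rises sharply, give it a further 30 degrees from there and no more, and let go. Leave the other things on the bench where they are.

Things in the scene. Friction and masses are not known exactly. Their poses are not given: they have to be found in the camera images.
- lipo_pack: battery pack, loose, lying flat: a box 36 wide (its x), 78 long (its y), 30 high (its z), about 0.19 kg, with two leads that stick out 32 mm from its -y end. Origin on the underside, 16 mm from the middle of the box towards the leads: the box runs from y = -23 to +55 mm. Grip it across its 36 mm width
- cradle: metal cradle fixed to the bench, base plate 185 x 110 x 10 mm. Origin on its underside, below the middle of a clamped pack's box; z up. The pack lies lengthwise along the cradle's x on the plate (z = 10 mm), its -y (lead) end to the cradle's +x; clamped home, the pack's origin is at x = +16, y = 0, z = 10 mm. Screw housing at x = -56 to -118, 74 mm wide, up to z = 72 mm
- stop_face (a point): foot of the forked end stop's face, on the plate (x = +38.5, z = 10 mm in the cradle; same axes). The stop is 12 mm thick, 28 mm high over the plate, with a 20 mm gap between its two prongs for the leads. Two side lips run along x at y = +-25 mm, 6 mm thick, 44 mm apart inside, 8 mm high over the plate
- jaw_face (a point): middle of the face of the jaw's dark sprung pad (40 wide, top 37 mm over the cradle's underside; this point 24.5 mm). It starts 5.5 to 11 mm back from where the box of the pack ends when home (x = -39.5 mm) and moves 6 mm towards the end stop per radian of the knob. The pad gives 2 mm (8 N) before the screw is home and the knob's resistance rises sharply
- knob_grip (a point): middle of the black bar knob: a bar 64 long (point x), 16 thick (y), 26 high (z, 13 mm each way), 14 mm clear of the sloping face under it. Site z is the screw axis, out of the housing: it leans 30 degrees from vertical towards the cradle's -x. The knob neither rises nor sinks. Tightening is clockwise seen from outside (a negative turn about point z)
- cradle_knob (a joint): how far the knob has been turned on since the resistance rose, rad: about 0 while the screw still runs freely (under 0.15 N m), then growing with every further bit of tightening (0.35 N m, stays where it is left). 1.25 to 2.1 rad of free turning lie before it; this amount is not shown. Wanted: 0.52 (30 degrees)
- jaw_pad: the jaw's sprung pad, 5 mm thick; origin at the foot of its face
- lamp_shade (a point): obstacle, fixed: the black shade of a swing-arm lamp that hangs between the pack and the cradle. This point is the middle of its lower rim; the shade reaches about 90 mm to every side and 150 mm up from there, and its arm goes on behind it to the back of the bench. A gripper passes it on the robot's side
- bench_vice (a point): obstacle, fixed: top of a small bench vice, 76 x 144 x 70 mm high, in front of the cradle; its length runs about along x. To the right of vice and cradle, from y = -0.38 m on, stands a wooden cabinet 170 mm high with cases on it
- flux_syringe: bystander: cream syringe, 26 x 102 x 16, lies along the pack's side (mm); to be left alone
- nose_pliers: bystander: red-handled pliers, 30 x 114 x 9, lying to the right of the cradle (mm); to be left alone
- small_jar: bystander: clear jar 34 wide, 28 high, standing behind the cradle (mm); to be left alone
- solder_reel: bystander: blue reel, 53 x 65 x 32, near the front edge (mm); to be left alone
- etape_roll: bystander: black roll of tape lying flat, 62 wide, 19 high, at the front edge to the left (mm); to be left alone
- driver_gold: bystander: screwdriver with a gold handle, 16 x 148 x 16, lying near the front edge (mm); to be left alone
Not all that is in view belongs to the job. There is more than one size of the lipo_pack; the one meant has the size given above.

How it is judged:
On the way, in this order (a step that is already met when the one before it is completed fails the run):
1. the pack lies flat in the cradle between jaw and end stop, leads through the fork, and is let go (x of lipo_pack in the frame of cradle between 0 and 0.02 m and y of lipo_pack in the frame of cradle between -0.006 and 0.006 m and z of lipo_pack in the frame of cradle between 0.007 and 0.014 m and angle between the y axis of lipo_pack and the x axis of cradle, either way round below 0.1 rad and contact force between the fingers and lipo_pack below 0.1 N), for 0.2 s.
2. the jaw pad, driven by the knob, presses the pack home against the end stop (x of lipo_pack in the frame of cradle between 0.012 and 0.02 m and y of lipo_pack in the frame of cradle between -0.006 and 0.006 m and z of lipo_pack in the frame of cradle between 0.007 and 0.014 m and angle between the y axis of lipo_pack and the x axis of cradle, either way round below 0.1 rad and contact force between jaw_pad and lipo_pack above 3 N), for 0.2 s.
At the end, for the whole second after the job is handed in: The pack lies flat in the cradle (within 4 mm of home lengthwise and 6 mm sideways, leads through the fork), the jaw presses it with more than 3 N, and the knob stands 18 to 45 degrees (wanted: 30) past the point where the resistance rose (all of step 2 and value of joint cradle_knob between 0.31 and 0.79 rad and linear speed of lipo_pack below 0.01 m/s); the robot touches nothing.
It fails at once if the knob is overtightened: more than 50 degrees past the point where the resistance rose (value of joint cradle_knob above 0.87 rad).
It fails at once if a bystander is moved more than 30 mm (distance of any of flux_syringe, nose_pliers, small_jar, solder_reel, etape_roll, driver_gold from where it was at the start of the episode above 0.03 m).
It also fails if it takes over 61 s, if anything falls off the work surface, if the arm or the gripper's body presses on something with over 40 N, if the wrist force passes 120 N, or if a joint passes its speed limit or range.

## Robot

A 6-joint arm with a two-finger parallel gripper is mounted at the origin on a cart in front of the work surface, level with it; the furniture and walls round the work are solid. World frame = base frame: x ahead of the robot, y to its left, z up, the work surface at z = 0. Lengths are in m, angles in rad, forces in N, time in s.
With the tool pointing down it reaches from about 0.35 to 0.975 m from the base axis. Payload 4.9 kg.
Tool frame: the origin (TCP) lies at the very end of the fingers, on their centre line; the grasp point (between the pads) lies 19 mm behind it (grasp_offset is the distance from the TCP to the grasp point, in m); x points along the fingers, y is the direction in which the jaws open and shut, and the axes are right-handed (so a half turn about x gives the same grasp; the last joint's range is limited). The gripper opens to 85 mm and grips with 20 to 120 N. Pads are 22 mm wide; open, the fingers measure 114 mm over their backs; the gripper's body (76 mm by 85 mm) begins 54 mm behind the grasp point. The pads swing forward as they close: fully open they stand 13 mm farther back than shut.
Start: joints at [1.141, 0.053, 1.613, -0, 1.476, -0.119], TCP at [0.191, 0.595, 0.199] pointing down, gripper open.
Joint ranges: [-3.01, 3.01], [-1.01, 2.22], [0.06, 2.58], [-1.02, 4.17], [0.09, 2.62], [-3.14, 3.14]. Speed limits (rad/s): [2.57, 2.57, 3.14, 3.14, 3.14, 3.14].

## Interface

Orientations are given as a rotation vector (axis times angle).
In Python, from station import get_obs, get_image, camera_model, finish_job, grasp_offset gives the robot as it stands.
- The arm moves only by the shell command python3 -m crank 'ROWS' [OPENING] [FORCE]. ROWS is JSON, a list that holds one entry, the list of rows, each a list of 4 numbers: the shift along the world's x, y, z in m, then the turn about the world's z in degrees. In form: [[[dx, dy, dz, turn], ...]]. A call has 1 to 5 rows; each row is the pose to reach, as a shift and turn from the pose commanded when the call began; what a row does not reach only later rows make up. A row lasts 1/12 s, in which the tool goes at most 41.7 mm and 7.16 degrees, less where a joint would pass 70% of its speed; a pose out of reach is approached as far as the arm can. A call with a gripper value outside its range is refused whole. OPENING is the opening, from 0 (shut) to 1 (fully open), set as the call begins (- or left out, the last holds). The fingers move at their own pace and stop on an object; FORCE is the grip in N (left out, the last holds). Time passes only in rows, so rows that repeat a pose let the fingers close. It gives the time, the measured TCP pose, the force and the opening at its end, in the units of the state.
- get_obs(): the state, without advancing time (a new reading comes with each control period).
- get_image(name): name is "scene" or "top" or "wrist"; returns (picture, depth): 400x640x3 uint8, red, green, blue; 400x640 float32, m along the optical axis (not along the pixel's ray), 0 where there is no reading.
- camera_model(name): a dict with "fx", "fy", "cx", "cy" (pixels), "xyz" and "attitude" of the camera in the world. Camera axes: x right, y down, z forward; pixel columns grow to the right and rows downward; lengths in m; the calibration is good to about 2 mm. A picture is of the moment at which its call begins: read the wrist's pose just before it. camera_model takes no time and is no camera call; for the wrist camera it gives the pose at the moment of the call.
- finish_job(): hands the job in, once; it reports no verdict.
The state is a dict: "t": time; "q": joint angles; "dq": joint speeds; "effort": joint torques, N m; "tool_pos": TCP position; "tool_rot": TCP orientation; "contact_force": force on the tool from outside, world axes, zero at the start; "wrist_torque": the same for the moment, N m; "opening": finger opening in m.
Only numpy, scipy, OpenCV 4.12 (cv2) and the standard library are available. Lean on these libraries where they do the work, as an engineer would, in place of code of your own. Each camera call takes 0.05 s, during which the arm holds its last target.

## Working session

There is one attempt and no reset: what is moved stays moved. The work goes in short steps, Python scripts to look and compute and a shell command to move; the robot and the scene stay as the last step left them, time stands still between calls to the robot, and variables do not carry over. Pictures are saved under pics/ and viewed, and the job is handed in when it is done.

```bash
mkdir -p pics; ls; cat > h.py <<'E'
from station import *
import numpy as np, cv2
from scipy.spatial.transform import Rotation as R
def snap(n,fn):
    m=camera_model(n); p,d=get_image(n); cv2.imwrite('pics/'+fn+'.png',p[:,:,::-1]); np.savez('pics/'+fn,p=p,d=d,**{k:np.array(m[k]) for k in m}); return m,p,d
E
python3 - <<'E'
from h import *
for n in ["scene","top","wrist"]:
    m,p,d=snap(n,n+'0'); print(n,m)
print(get_obs(),grasp_offset)
E
```

```text
pics
scene {'fx': 484.81743761584386, 'fy': 484.81743761584386, 'cx': 314.68898178849435, 'cy': 198.37930032904572, 'xyz': array([-0.24975663, -0.53721797,  1.11647219]), 'attitude': array([-2.10081424,  1.06432498, -0.4407977 ])}
top {'fx': 379.9804261432871, 'fy': 379.9804261432871, 'cx': 307.69344809717956, 'cy': 198.55800409470672, 'xyz': array([0.37460461, 0.09910724, 1.28684977]), 'attitude': array([-2.10646414,  2.16455321, -0.16841287])}
wrist {'fx': 316.43899849792456, 'fy': 316.43899849792456, 'cx': 321.7427559458109, 'cy': 195.18696800791653, 'xyz': array([0.11503849, 0.61935327, 0.3731732 ]), 'attitude': array([2.31737887, 1.69103806, 0.27057805])}
{'t': 0.15, 'q': array([ 1.14100372e+00,  5.32150176e-02,  1.61398471e+00,  2.49415629e-06,
        1.47595953e+00, -1.19016254e-01]), 'dq': array([ 4.41052883e-04, -2.85206152e-03, -5.44941337e-03, -2.43921617e-04,
       -6.61172524e-05,  2.28563819e-04]), 'effort': array([ 2.16700191e-04, -3.94242775e+01, -3.70721447e+01, -1.64957532e-04,
        4.65100631e-03,  3.34328047e-05]), 'tool_pos': array([0.19091069, 0.59457426, 0.19793573]), 'tool_rot': array([ 0.24273222,  1.55742725, -0.24510788]), 'contact_force': array([0.21281946, 0.06854017, 0.09376556]), 'wrist_torque': array([0.0156246 , 0.04017674, 0.01517075]), 'opening': 0.08557825004635124} 0.0187
```

View pics/scene0.png

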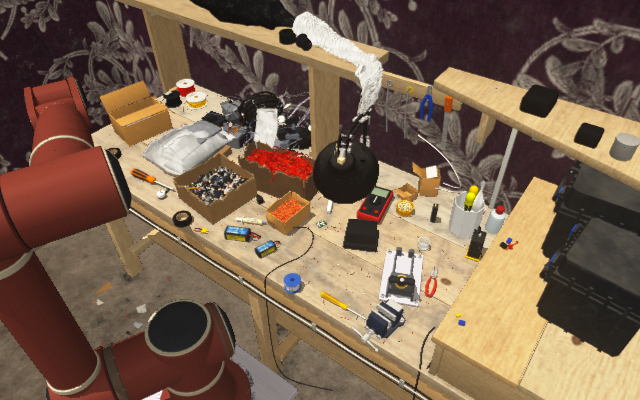

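View pics/top0.png

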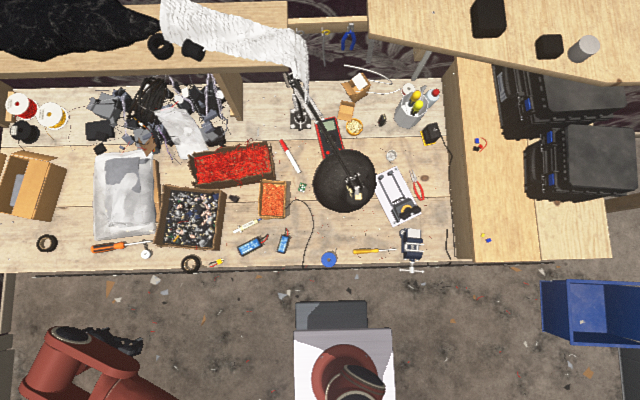

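View pics/wrist0.png

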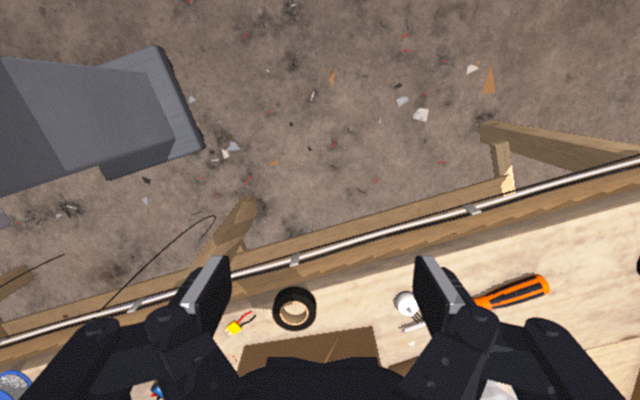

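The top view shows two blue packs, at about (252,244) and (284,243), the cradle at (400,197), the vice at (411,243) and the lamp at (345,180). I'll zoom in on them.

```bash
python3 - <<'E'
from h import *
p=cv2.imread('pics/top0.png')
cv2.imwrite('pics/z1.png',cv2.resize(p[205:275,225:345],None,fx=6.5,fy=6.5,interpolation=cv2.INTER_CUBIC))
cv2.imwrite('pics/z2.png',cv2.resize(p[150:275,365:445],None,fx=4.8,fy=4.8,interpolation=cv2.INTER_CUBIC))
p=cv2.imread('pics/scene0.png')
cv2.imwrite('pics/z3.png',cv2.resize(p[230:350,350:450],None,fx=5,fy=5,interpolation=cv2.INTER_CUBIC))
cv2.imwrite('pics/z4.png',cv2.resize(p[205:275,215:315],None,fx=8,fy=8,interpolation=cv2.INTER_CUBIC))
E
```

```text
(no output)
```

View pics/z1.png

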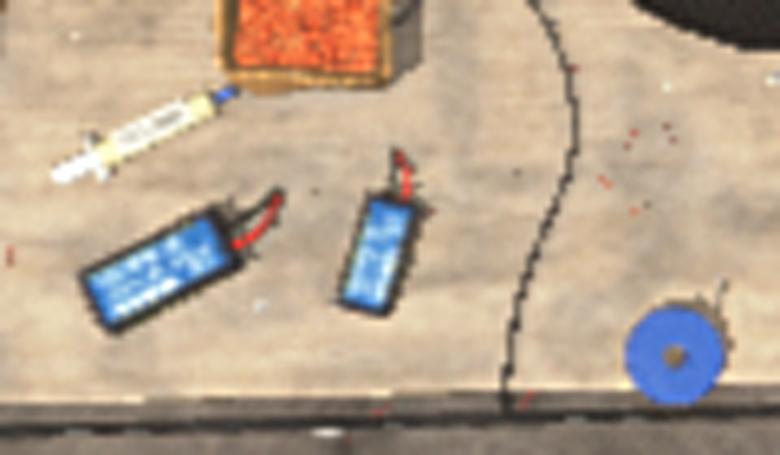

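View pics/z2.png

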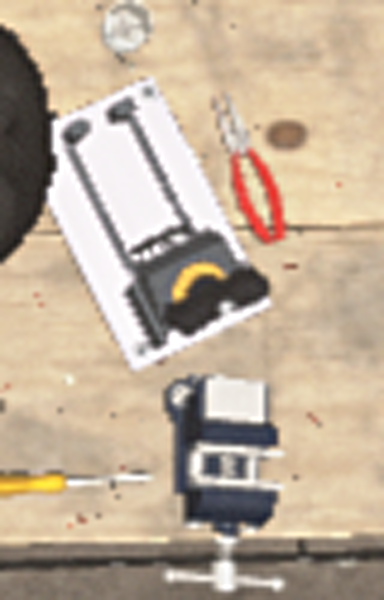

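View pics/z3.png

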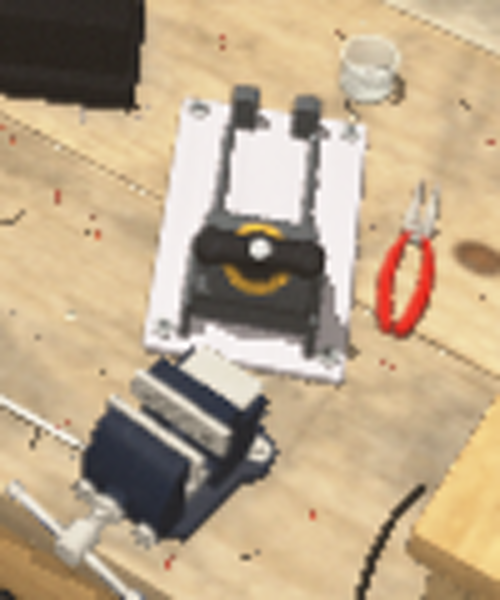

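View pics/z4.png

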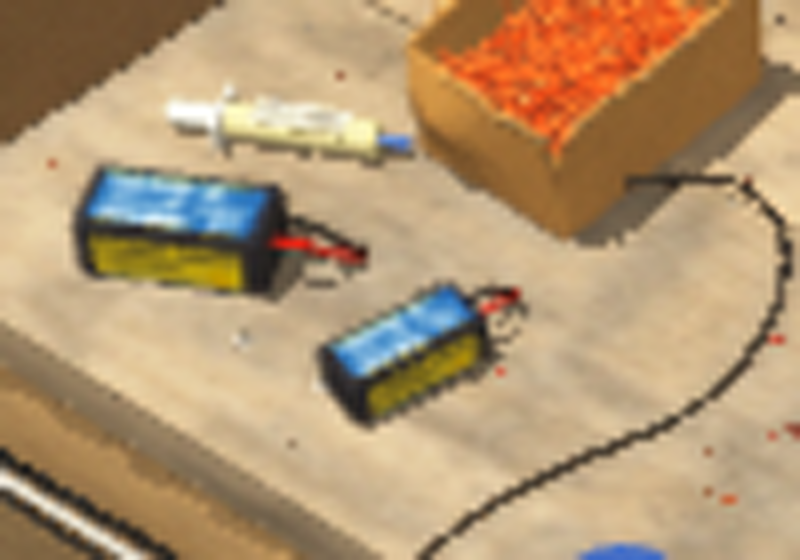

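```bash
cat >> h.py <<'E'
def load(fn):
    z=np.load('pics/'+fn+'.npz'); return z,z['p'],z['d']
def ray(z,u,v,h):
    r=R.from_rotvec(z['attitude']).as_matrix(); d=r@np.array([(u-z['cx'])/z['fx'],(v-z['cy'])/z['fy'],1]); c=np.array(z['xyz']); return c+d*(h-c[2])/d[2]
def cloud(z,d):
    v,u=np.mgrid[0:400,0:640]; P=np.stack([(u-z['cx'])/z['fx']*d,(v-z['cy'])/z['fy']*d,d],-1)
    P=P@R.from_rotvec(z['attitude']).as_matrix().T+z['xyz']; P[d==0]=np.nan; return P
def proj(z,X):
    q=R.from_rotvec(z['attitude']).as_matrix().T@(np.array(X)-z['xyz']); return q[0]/q[2]*z['fx']+z['cx'],q[1]/q[2]*z['fy']+z['cy']
E
python3 - <<'E'
from h import *
np.set_printoptions(precision=4,suppress=True)
z,p,d=load('top0'); P=cloud(z,d)
hsv=cv2.cvtColor(p,cv2.COLOR_RGB2HSV)
m=cv2.inRange(hsv,(95,80,80),(120,255,255)); 
n,l,s,c=cv2.connectedComponentsWithStats(m)
for i in range(1,n):
    if s[i,4]>25 and 225<c[i][0]<345 and 200<c[i][1]<280:
        vv,uu=np.nonzero(l==i); w=np.array([ray(z,a,b,.03)[:2] for a,b in zip(uu,vv)],np.float32)
        print(c[i],s[i,4],cv2.minAreaRect(w), 'h',np.nanmedian(P[l==i][:,2]))
# cradle plate: white
m=(cv2.inRange(hsv,(0,0,200),(180,40,255)))[150:275,365:445]; cv2.imwrite('pics/m.png',m)
for nm,uv,h in [('plate tl',(365+58/4.8,150+125/4.8),.01),('plate tr',(365+152/4.8,150+78/4.8),.01),('bl',(365+138/4.8,150+370/4.8),.01),('br',(365+268/4.8,150+305/4.8),.01)]:
    print(nm,ray(z,*uv,h))
# lamp points
sel=P[140:225,300:390]; mm=(sel[...,2]>.15); print('lamp',np.nanmin(sel[mm],0),np.nanmax(sel[mm],0))
zs,ps,ds=load('scene0'); Q=cloud(zs,ds)
sel=Q[130:215,305:385]; mm=(sel[...,2]>.12)&(sel[...,0]<.9); print('lamp scene',np.nanmin(sel[mm],0),np.nanmax(sel[mm],0))
for zlo in [.1,.15,.2,.25,.3,.35]:
  for S in (sel,P[140:225,300:390]):
    mm=(S[...,2]>zlo)&(S[...,2]<zlo+.05)
    if mm.sum()>5: print(zlo,mm.sum(),np.nanmin(S[mm],0),np.nanmax(S[mm],0))
E
```

```text
[282.7662 243.3247] 77 ((0.4304850697517395, 0.18780925869941711), (0.019875744357705116, 0.0536210872232914), 70.39967346191406) h 0.0231155788040196
[249.2248 245.8217] 129 ((0.4253636300563812, 0.29857751727104187), (0.02513805776834488, 0.06871424615383148), 25.1610164642334) h 0.02953794322676706
[328.3636 259.3273] 165 ((0.37728676199913025, 0.04012200981378555), (0.04583371430635452, 0.045154258608818054), 88.46186065673828) h 0.03112878856512613
plate tl [ 0.6539 -0.1391  0.01  ]
plate tr [ 0.6865 -0.2085  0.01  ]
bl [ 0.4772 -0.1852  0.01  ]
br [ 0.5204 -0.2794  0.01  ]
lamp [ 0.497  -0.0785  0.2777] [0.6744 0.0886 0.4468]
lamp scene [ 0.4954 -0.0819  0.12  ] [0.8988 0.3441 0.448 ]
0.1 382 [0.6525 0.1294 0.1001] [1.0275 0.3457 0.1459]
0.15 83 [0.8593 0.1121 0.1547] [0.894  0.1435 0.2   ]
0.2 24 [0.8624 0.1211 0.201 ] [0.8945 0.1341 0.2245]
0.25 540 [ 0.4956 -0.0819  0.2521] [0.6092 0.0814 0.3   ]
0.25 58 [ 0.497  -0.069   0.2777] [0.5387 0.0813 0.3   ]
0.3 1374 [ 0.4954 -0.0806  0.3   ] [0.7065 0.0889 0.35  ]
0.3 837 [ 0.4987 -0.0785  0.3002] [0.652  0.0886 0.35  ]
0.35 1308 [ 0.5012 -0.0627  0.3501] [0.6878 0.0697 0.3994]
0.35 2032 [ 0.503  -0.0607  0.35  ] [0.6744 0.0733 0.3999]
```

```bash
python3 - <<'E'
from h import *
np.set_printoptions(precision=3,suppress=True)
o=get_obs(); M=R.from_rotvec(o['tool_rot']).as_matrix(); print(M)
print('yaw of tool y',np.degrees(np.arctan2(M[1,1],M[0,1])))
c=camera_model('wrist'); C=R.from_rotvec(c['attitude']).as_matrix(); print('cam in tool',M.T@(c['xyz']-o['tool_pos'])); print('cam axes in tool',M.T@C)
z,p,d=load('top0')
P=cloud(z,d)
for u,v in [(402,209),(404,213),(410,207),(411,243),(390,172),(381,178)]: print(u,v,P[v,u])
E
```

```text
[[-0.001  0.306  0.952]
 [-0.001  0.952 -0.306]
 [-1.    -0.002 -0.   ]]
yaw of tool y 72.19382141386218
cam in tool [-0.175  0.    -0.08 ]
cam axes in tool [[ 0.001 -0.315  0.949]
 [ 1.     0.001 -0.   ]
 [-0.     0.949  0.315]]
402 209 [ 0.53  -0.203  0.066]
404 213 [ 0.515 -0.204  0.086]
410 207 [ 0.537 -0.231  0.06 ]
411 243 [ 0.42  -0.223  0.071]
390 172 [ 0.661 -0.178  0.037]
381 178 [ 0.641 -0.147  0.037]
```

```bash
python3 -m crank '[[[0.024,-0.03,0,-7],[0.048,-0.06,0,-14],[0.072,-0.09,0,-21],[0.096,-0.12,0,-28],[0.12,-0.15,0,-35]]]' 1 && python3 -m crank '[[[0.024,-0.03,0,-7],[0.048,-0.06,0,-12],[0.072,-0.09,0,-12],[0.096,-0.12,0,-12],[0.114,-0.146,0,-12]]]' && python3 -m crank '[[[0,0,0,0],[0,0,0,0]]]'; python3 - <<'E'
from h import *
np.set_printoptions(precision=4,suppress=True)
m,p,d=snap('wrist','w1'); z,p,d=load('w1'); P=cloud(z,d)
hsv=cv2.cvtColor(p,cv2.COLOR_RGB2HSV)
m=cv2.inRange(hsv,(95,80,80),(120,255,255)); m=cv2.morphologyEx(m,cv2.MORPH_CLOSE,np.ones((7,7)))
n,l,s,c=cv2.connectedComponentsWithStats(m)
for i in range(1,n):
    if s[i,4]>400:
        vv,uu=np.nonzero(l==i); w=np.array([ray(z,a,b,.03)[:2] for a,b in zip(uu,vv)],np.float32)
        print(c[i],s[i,4],cv2.minAreaRect(w), 'h',np.nanmedian(P[l==i][:,2]))
o=get_obs(); print(o['tool_pos'],o['t'])
E
```

```text
t: 0.57
tool_pos: [0.3117, 0.4434, 0.1985]
tool_rot: [0.723, 1.447, -0.724]
contact_force: [0.8, 0.6, 0.6]
opening: 0.0855
t: 0.98
tool_pos: [0.4263, 0.2969, 0.1987]
tool_rot: [0.88, 1.385, -0.88]
contact_force: [0.1, -0.4, 0.5]
opening: 0.0855
t: 1.15
tool_pos: [0.4257, 0.2978, 0.1986]
tool_rot: [0.882, 1.385, -0.882]
contact_force: [0.3, -0.5, 0.4]
opening: 0.0859
[322.4085 165.3282] 1569 ((0.4271133244037628, 0.29807397723197937), (0.028429558500647545, 0.06915521621704102), 25.78116798400879) h 0.03089416329991168
[287.7585 246.1674] 675 ((0.43156856298446655, 0.19066421687602997), (0.021523525938391685, 0.053377192467451096), 71.1563491821289) h 0.024387678796158774
[0.4251 0.2988 0.1986] 1.2
```

View pics/w1.png

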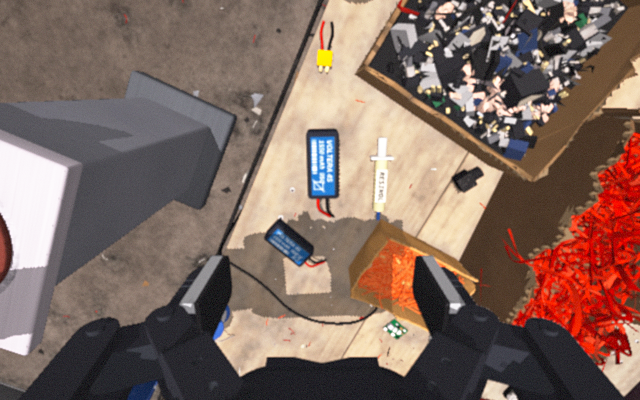

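The large blue pack is at pixel (322,165): centre (0.427, 0.298), yaw 25.8°, top at 31 mm. Its label is 28 x 69 mm, which fits the 36 x 78 mm box. The syringe at (380,175) leaves room for partly opened fingers.

```bash
python3 -m crank '[[[0.001,0,-0.03,0.6],[0.002,-0.001,-0.065,0.6],[0.002,-0.001,-0.1,0.6],[0.002,-0.001,-0.13,0.6],[0.002,-0.001,-0.155,0.6]]]' 0.65 && python3 -m crank '[[[0,0,-0.015,0],[0,0,-0.025,0],[0,0,-0.0325,0],[0,0,-0.0325,0],[0,0,-0.0325,0]]]' && python3 -m crank '[[[0,0,0,0],[0,0,0,0],[0,0,0,0],[0,0,0,0],[0,0,0,0]]]' 0 30 && python3 -m crank '[[[0,0,0.02,0],[0,0,0.05,0],[0,0,0.085,0],[0,0,0.11,0],[0,0,0.11,0]]]'; python3 - <<'E'
from h import *
snap('wrist','w2')
E
```

```text
t: 1.62
tool_pos: [0.4248, 0.2988, 0.0411]
tool_rot: [0.868, 1.392, -0.872]
contact_force: [-0.7, -0.2, 0.2]
opening: 0.0555
t: 2.03
tool_pos: [0.4274, 0.2987, 0.012]
tool_rot: [0.872, 1.389, -0.87]
contact_force: [-0.7, -0.3, 0.3]
opening: 0.0555
t: 2.45
tool_pos: [0.4275, 0.2982, 0.0119]
tool_rot: [0.872, 1.389, -0.871]
contact_force: [0.6, -0.2, 0.0]
opening: 0.0001
t: 2.87
tool_pos: [0.4311, 0.3, 0.1287]
tool_rot: [0.879, 1.383, -0.862]
contact_force: [0.5, 0.3, 0.0]
opening: 0.0002
```

View pics/w2.png

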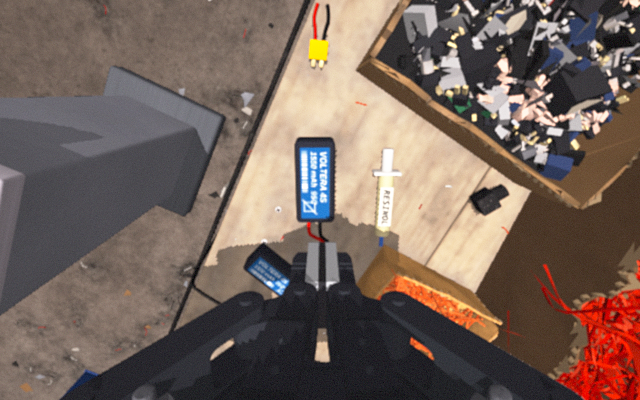

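The fingers are shut on nothing and the pack still lies on the bench at (315,180). I'll measure again to see why.

```bash
cat > pk.py <<'E'
from h import *
np.set_printoptions(precision=4,suppress=True)
def pk(fn):
    z,p,d=load(fn); P=cloud(z,d)
    hsv=cv2.cvtColor(p,cv2.COLOR_RGB2HSV)
    m=cv2.inRange(hsv,(95,80,80),(120,255,255)); m=cv2.morphologyEx(m,cv2.MORPH_CLOSE,np.ones((7,7)))
    n,l,s,c=cv2.connectedComponentsWithStats(m)
    for i in range(1,n):
        if s[i,4]>400:
            vv,uu=np.nonzero(l==i); h=np.nanmedian(P[l==i][:,2]); w=np.array([ray(z,a,b,h)[:2] for a,b in zip(uu,vv)],np.float32)
            print(fn,c[i],s[i,4],cv2.minAreaRect(w), 'h',h, np.nanmedian(P[l==i],0))
E
python3 - <<'E'
from pk import *
snap('wrist','w3'); snap('scene','s3'); snap('top','t3')
pk('w2'); pk('w3')
o=get_obs(); print(o)
print(camera_model('wrist'))
p=cv2.imread('pics/s3.png')
cv2.imwrite('pics/z5.png',cv2.resize(p[160:290,190:340],None,fx=5,fy=4.5,interpolation=cv2.INTER_CUBIC))
E
```

```text
w2 [581.997   29.9807] 674 ((0.5356137156486511, 0.4813321530818939), (0.019772198051214218, 0.01741531491279602), 41.982460021972656) h 0.0739972193252117 [0.5355 0.4815 0.074 ]
w2 [314.5804 182.1823] 2276 ((0.4270348846912384, 0.29824960231781006), (0.027921628206968307, 0.06841260939836502), 26.28444480895996) h 0.030895285915332665 [0.4266 0.3001 0.0309]
w2 [557.3089 166.0946] 560 ((0.5901479721069336, 0.40232765674591064), (0.02185918018221855, 0.018376430496573448), 12.394887924194336) h 0.062098207023808846 [0.5901 0.4025 0.0621]
w2 [269.2095 275.6526] 783 ((0.42921239137649536, 0.1885225623846054), (0.021587327122688293, 0.045279111713171005), 72.42858123779297) h 0.024327126224304718 [0.4271 0.1894 0.0243]
w3 [589.4769  28.6657] 715 ((0.5355038642883301, 0.4813756048679352), (0.019793443381786346, 0.017429107800126076), 41.757991790771484) h 0.07410872301746063 [0.5355 0.4816 0.0741]
w3 [316.6264 183.0709] 2326 ((0.42682600021362305, 0.29805341362953186), (0.02778800018131733, 0.06788443773984909), 26.39636993408203) h 0.030911375477461422 [0.4264 0.2997 0.0309]
w3 [563.3763
[... 298 characters left out ...]
1) h 0.02437585609079726 [0.4262 0.1894 0.0244]
{'t': 3.0667, 'q': array([ 0.4662, -0.1371,  1.9314,  0.    ,  1.3496,  0.0161]), 'dq': array([-0.0004,  0.0154,  0.015 ,  0.0007,  0.0009,  0.0023]), 'effort': array([ -0.0021, -30.6458, -36.7072,   0.    ,  -0.0244,   0.0001]), 'tool_pos': array([0.4263, 0.2976, 0.12  ]), 'tool_rot': array([ 0.8702,  1.3904, -0.8734]), 'contact_force': array([ 0.2476, -0.6435,  0.3055]), 'wrist_torque': array([ 0.0261, -0.037 ,  0.0191]), 'opening': -0.00016942805825180155}
{'fx': 316.43899849792456, 'fy': 316.43899849792456, 'cx': 321.7427559458109, 'cy': 195.18696800791653, 'xyz': array([0.3924, 0.3703, 0.2954]), 'attitude': array([2.7552, 0.6317, 0.0998])}
```

View pics/z5.png

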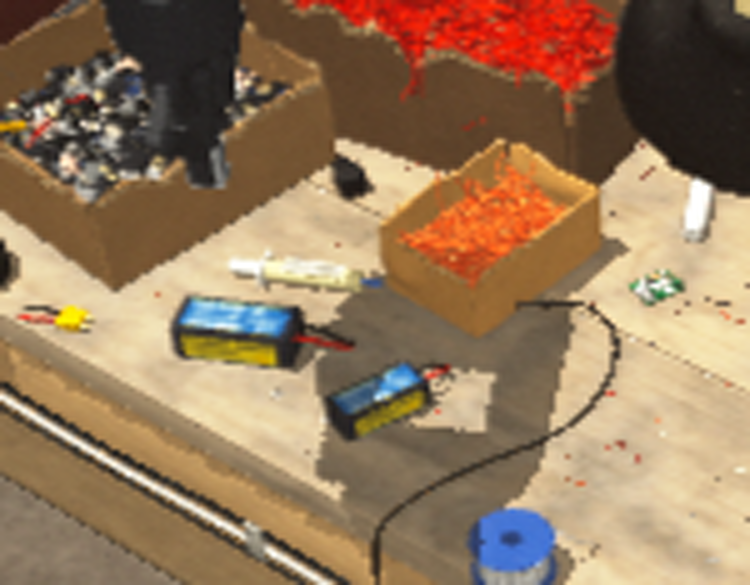

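```bash
python3 - <<'E'
from h import *
np.set_printoptions(precision=4,suppress=True)
z,p,d=load('w3'); P=cloud(z,d); o=get_obs(); M=R.from_rotvec(o['tool_rot']).as_matrix()
for v in range(235,300,6): print(v,d[v,315],d[v,330],(P[v,315]-o['tool_pos'])@M,(P[v,330]-o['tool_pos'])@M)
z,p,d=load('s3'); P=cloud(z,d)
for v in range(190,206,2): print(v,[ (P[v,u].round(3)) for u in (230,232,234)])
print(proj(z,o['tool_pos']))
E
```

```text
235 0.33107182 0.32997683 [ 0.12   -0.001   0.0636] [0.1189 0.0147 0.0632]
241 0.33305314 0.33233532 [ 0.1198 -0.001   0.0705] [0.119  0.0147 0.0702]
247 0.14971933 0.14833994 [-0.0467  0.001  -0.0098] [-0.048   0.0081 -0.0105]
253 0.1424188 0.14305665 [-0.0541  0.0011 -0.0107] [-0.0536  0.0079 -0.0104]
259 0.13817243 0.13855447 [-0.0587  0.0011 -0.0103] [-0.0585  0.0077 -0.0101]
265 0.13338614 0.13287754 [-0.0638  0.0012 -0.0103] [-0.0643  0.0075 -0.0106]
271 0.12821798 0.12832683 [-0.0691  0.0012 -0.0107] [-0.069   0.0073 -0.0106]
277 0.12491487 0.12512963 [-0.0727  0.0013 -0.0102] [-0.0726  0.0072 -0.0101]
283 0.12293279 0.121717595 [-0.0752  0.0013 -0.0091] [-0.0763  0.0071 -0.0098]
289 0.115667865 0.11515333 [-0.0821  0.0014 -0.0113] [-0.0826  0.0068 -0.0116]
295 0.11288244 0.11247029 [-0.0852  0.0014 -0.0109] [-0.0856  0.0067 -0.0111]
190 [array([0.416, 0.284, 0.213]), array([0.424, 0.285, 0.207]), array([0.439, 0.294, 0.192])]
192 [array([0.41 , 0.278, 0.214]), array([0.421, 0.283, 0.203]), array([0.436, 0.293, 0.186])]
194 [array([0.406, 0.275, 0.21 ]), array([0.424, 0.288, 0.19 ]), array([0.432, 0.29 , 0.183])]
196 [array([0.419, 0.293, 0.184]), array([0.425, 0.291, 0.18 ]), array([0.43 , 0.289, 0.177])]
198 [array([0.416, 0.291, 0.179]), array([0.422, 0.29 , 0.175]), array([0.428, 0.288, 0.172])]
200 [array([0.416, 0.292, 0.171]), array([0.422, 0.291, 0.167]), array([0.427, 0.289, 0.164])]
202 [array([0.498, 0.396, 0.045]), array([0.505, 0.395, 0.039]), array([0.51 , 0.391, 0.038])]
204 [array([0.495, 0.394, 0.039]), array([0.499, 0.39 , 0.038]), array([0.509, 0.391, 0.03 ])]
(np.float64(233.54296215572782), np.float64(209.8475397545974))
```

View pics/w3.png

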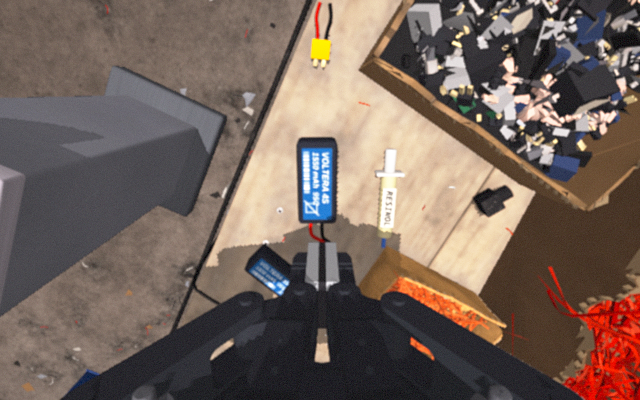

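Both the wrist and scene depth put the real fingertips about 42-45 mm behind the reported TCP, which is why the grasp missed. I'll check that with the arm at rest.

```bash
python3 - <<'E'
from h import *
np.set_printoptions(precision=4,suppress=True)
o=get_obs(); snap('wrist','w4'); snap('scene','s4'); o2=get_obs(); print(o['tool_pos'],o2['tool_pos'],o2['q'])
M=R.from_rotvec(o['tool_rot']).as_matrix()
z,p,d=load('w4'); P=(cloud(z,d)-o['tool_pos'])@M
for v in (243,245,247,250,254): print(v,d[v,322],P[v,322])
r=P[250,290:355]; print([(u,*P[250,u].round(4)) for u in range(300,346,4)])
z,p,d=load('s4'); C=cloud(z,d); P=(C-o['tool_pos'])@M
m=(np.abs(P[...,1])<.03)&(np.abs(P[...,2])<.03)&(P[...,0]>-.1)&(P[...,0]<.06); vv,uu=np.nonzero(m)
Q=P[m]; i=np.argsort(-Q[:,0])[:10]; print(Q[i]); print(C[m][i]); print(Q[Q[:,0]>-.06].mean(0),Q[Q[:,0]>-.06].min(0),Q[Q[:,0]>-.06].max(0))
E
```

```text
[0.4263 0.2976 0.12  ] [0.4259 0.2974 0.1193] [ 0.4662 -0.1363  1.9319 -0.      1.3497  0.0161]
243 0.15365711 [-0.0369  0.001  -0.0097]
245 0.15032692 [-0.0402  0.001  -0.0104]
247 0.1485826 [-0.0421  0.001  -0.0103]
250 0.14679137 [-0.0441  0.001  -0.0098]
254 0.14228378 [-0.0487  0.001  -0.0103]
[(300, np.float64(0.1203), np.float64(-0.0217), np.float64(0.0784)), (304, np.float64(0.1186), np.float64(-0.0175), np.float64(0.0775)), (308, np.float64(-0.0446), np.float64(-0.0055), np.float64(-0.0101)), (312, np.float64(-0.0444), np.float64(-0.0037), np.float64(-0.01)), (316, np.float64(-0.0452), np.float64(-0.0018), np.float64(-0.0104)), (320, np.float64(-0.0453), np.float64(0.0), np.float64(-0.0105)), (324, np.float64(-0.0448), np.float64(0.0019), np.float64(-0.0102)), (328, np.float64(-0.0445), np.float64(0.0037), np.float64(-0.01)), (332, np.float64(-0.0458), np.float64(0.0055), np.float64(-0.0107)), (336, np.float64(0.119), np.float64(0.0158), np.float64(0.0777)), (340, np.float64(0.1189), np.float64(0.02), np.float64(0.0776)), (344, np.float64(0.118), np.float64(0.0241), np.float64(0.0772))]
[[-0.0299 -0.0022  0.0002]
 [-0.0317 -0.0035  0.0039]
 [-0.0329 -0.0006  0.0031]
 [-0.0342 -0.007  -0.0007]
 [-0.0392  0.0023  0.0092]
 [-0.0403 -0.0076  0.0095]
 [-0.0405 -0.0041  0.0054]
 [-0.0408 -0.011  -0.0076]
 [-0.0412 -0.0095  0.0042]
 [-0.0418  0.0038  0.0091]]
[[0.4244 0.2965 0.1499]
 [0.4249 0.2925 0.1517]
 [0.4272 0.2945 0.1529]
 [0.4197 0.2952 0.1542]
 [0.4324 0.2903 0.1592]
 [0.4237 0.2857 0.1603]
 [0.425  0.291  0.1605]
 [0.4131 0.2996 0.1608]
 [0.4196 0.2897 0.1612]
 [0.4337 0.2911 0.1618]]
[-0.0487 -0.0077  0.0024] [-0.0599 -0.0146 -0.0111] [-0.0299  0.008   0.0103]
```

The tips sit about 39 mm behind the reported TCP, and the bench and pack heights check out, so I'll add that offset. I'll descend to a reported z of about -0.029.

```bash
python3 -m crank '[[[0,0,0,0],[0,0,-0.02,0],[0,0,-0.05,0],[0,0,-0.08,0],[0,0,-0.11,0]]]' 0.65 && python3 -m crank '[[[0,0,-0.01,0],[0,0,-0.02,0],[0,0,-0.025,0],[0,0,-0.025,0],[0,0,-0.025,0]]]'; python3 - <<'E'
from h import *
np.set_printoptions(precision=4,suppress=True)
o=get_obs();snap('wrist','w5');print(o['tool_pos'])
M=R.from_rotvec(o['tool_rot']).as_matrix()
z,p,d=load('w5');C=cloud(z,d);P=(C-o['tool_pos'])@M
for u in (255,262,385,392):
  print(u,[(v,*P[v,u].round(3),C[v,u,2].round(3)) for v in range(230,275,4)])
E
```

```text
t: 3.58
tool_pos: [0.4268, 0.2979, 0.0097]
tool_rot: [0.871, 1.389, -0.872]
contact_force: [-0.0, 0.8, 0.2]
opening: 0.0557
t: 4.0
tool_pos: [0.4282, 0.2986, -0.0123]
tool_rot: [0.873, 1.388, -0.87]
contact_force: [0.6, -0.2, 0.4]
opening: 0.0559
[ 0.4282  0.2986 -0.0123]
255 [(230, np.float64(-0.013), np.float64(-0.037), np.float64(-0.006), np.float64(0.0)), (234, np.float64(-0.012), np.float64(-0.037), np.float64(-0.003), np.float64(-0.0)), (238, np.float64(-0.013), np.float64(-0.037), np.float64(-0.001), np.float64(0.001)), (242, np.float64(-0.013), np.float64(-0.037), np.float64(0.002), np.float64(0.0)), (246, np.float64(-0.04), np.float64(-0.031), np.float64(-0.01), np.float64(0.028)), (250, np.float64(-0.045), np.float64(-0.03), np.float64(-0.01), np.float64(0.033)), (254, np.float64(-0.049), np.float64(-0.029), np.float64(-0.01), np.float64(0.036)), (258, np.float64(-0.052), np.float64(-0.029), np.float64(-0.01), np.float64(0.039)), (262, np.float64(-0.056), np.float64(-0.028), np.float64(-0.011), np.float64(0.044)), (266, np.float64(-0.06), np.float64(-0.027), np.float64(-0.0
[... 2541 characters left out ...]
loat64(0.002), np.float64(0.0)), (246, np.float64(-0.041), np.float64(0.034), np.float64(-0.01), np.float64(0.028)), (250, np.float64(-0.045), np.float64(0.033), np.float64(-0.01), np.float64(0.033)), (254, np.float64(-0.05), np.float64(0.032), np.float64(-0.011), np.float64(0.037)), (258, np.float64(-0.052), np.float64(0.032), np.float64(-0.01), np.float64(0.04)), (262, np.float64(-0.055), np.float64(0.031), np.float64(-0.01), np.float64(0.043)), (266, np.float64(-0.059), np.float64(0.03), np.float64(-0.01), np.float64(0.047)), (270, np.float64(-0.062), np.float64(0.03), np.float64(-0.01), np.float64(0.05)), (274, np.float64(-0.065), np.float64(0.029), np.float64(-0.01), np.float64(0.053))]
```

View pics/w5.png

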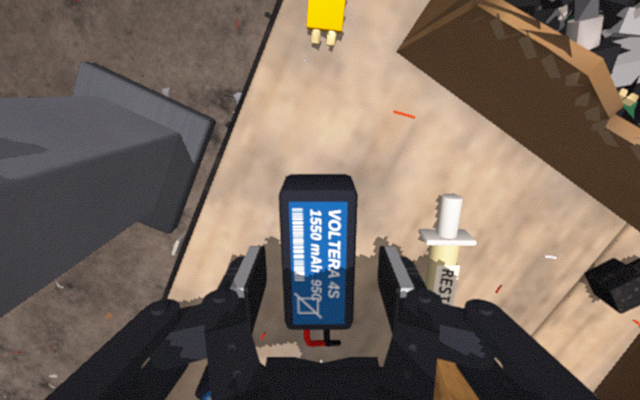

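The fingers at (258,245) and (385,245) straddle the pack, which spans cols 283-355, and the tips are at z≈0.027. I'll go down another 15 mm and grip.

```bash
python3 -m crank '[[[0,0,-0.008,0],[0,0,-0.0155,0],[0,0,-0.0155,0],[0,0,-0.0155,0]]]' && python3 -m crank '[[[0,0,0,0],[0,0,0,0],[0,0,0,0],[0,0,0,0],[0,0,0,0]]]' 0 40 && python3 -m crank '[[[0,0,0.02,0],[0,0,0.05,0],[0,0,0.08,0],[0,0,0.11,0],[0,0,0.13,0]]]'
```

```text
t: 4.38
tool_pos: [0.4265, 0.2977, -0.0298]
tool_rot: [0.871, 1.39, -0.873]
contact_force: [-0.4, -0.5, 0.6]
opening: 0.0557
t: 4.8
tool_pos: [0.4274, 0.2982, -0.0288]
tool_rot: [0.872, 1.389, -0.871]
contact_force: [0.9, -0.3, 0.4]
opening: 0.0354
t: 5.22
tool_pos: [0.4278, 0.2984, 0.1036]
tool_rot: [0.873, 1.388, -0.869]
contact_force: [2.1, 0.5, -1.1]
opening: 0.0355
```

```bash
python3 -m crank '[[[-0.012,-0.03,0,7],[-0.024,-0.06,0,14],[-0.036,-0.09,0,21],[-0.046,-0.12,0,28],[-0.052,-0.148,0,35]]]' && python3 -m crank '[[[-0.002,-0.034,0,7],[-0.004,-0.068,0,14],[-0.005,-0.102,0,21],[-0.005,-0.136,0,28],[-0.005,-0.17,0,35]]]' && python3 -m crank '[[[0,-0.03,0,7],[0.005,-0.06,0,14],[0.01,-0.09,0,18],[0.02,-0.11,0,18],[0.02,-0.11,0,18]]]'  && python3 -m crank '[[[0,0,0,0],[0,0,0,0]]]'; python3 - <<'E'
from h import *
o=get_obs();snap('wrist','w6');snap('scene','s6');print(o['tool_pos'],o['q'])
E
```

```text
t: 5.63
tool_pos: [0.3734, 0.1492, 0.0999]
tool_rot: [0.395, 1.536, -0.396]
contact_force: [0.3, -0.1, -3.0]
opening: 0.0353
t: 6.05
tool_pos: [0.37, -0.0081, 0.1004]
tool_rot: [0.005, 1.571, -0.005]
contact_force: [-0.1, -0.3, -1.5]
opening: 0.0352
t: 6.47
tool_pos: [0.3914, -0.12, 0.1009]
tool_rot: [-0.235, 1.558, 0.233]
contact_force: [-0.7, 0.5, -2.1]
opening: 0.0355
t: 6.63
tool_pos: [0.3901, -0.1161, 0.1002]
tool_rot: [-0.236, 1.559, 0.238]
contact_force: [-0.2, 0.6, -1.3]
opening: 0.0351
[ 0.39013405 -0.11614496  0.10020107] [-4.72921658e-01 -4.32331191e-01  2.19985719e+00  3.42530744e-04
  1.37585208e+00 -2.34594591e+00]
```

View pics/w6.png

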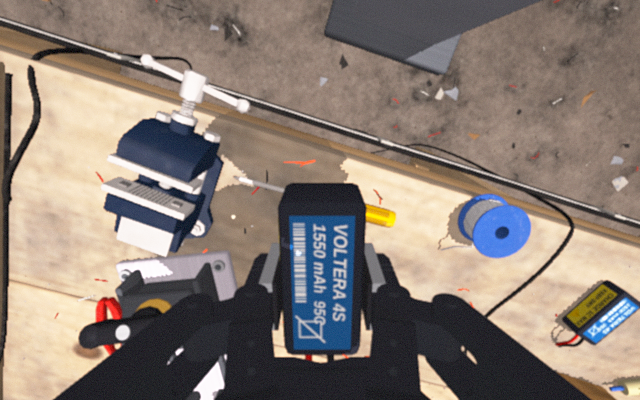

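The pack is held square, centred at (322,270). The vice is at (165,180), and the cradle's knob end is at lower left around (170,320). Next I'll estimate the cradle pose from the first scene and top views.

```bash
python3 - <<'E'
from h import *
np.set_printoptions(precision=4,suppress=True)
for fn,(u0,u1,v0,v1) in (('scene0',(370,435,240,310)),('top0',(372,425,162,232))):
    z,p,d=load(fn);P=cloud(z,d)
    hsv=cv2.cvtColor(p,cv2.COLOR_RGB2HSV)
    m=cv2.inRange(hsv,(0,0,185),(180,30,255)); k=np.zeros_like(m);k[v0:v1,u0:u1]=1; m=m*k
    n,l,s,c=cv2.connectedComponentsWithStats(m); print([tuple(s[i]) for i in range(1,n) if s[i,4]>10])
    big=[i for i in range(1,n) if s[i,4]>15]
    vv,uu=np.nonzero(np.isin(l,big)); w=np.array([ray(z,a,b,.01)[:2] for a,b in zip(uu,vv)],np.float32)
    print(fn,len(w),cv2.minAreaRect(w),'h',np.nanmedian(P[vv,uu,2]))
    print(cv2.boxPoints(cv2.minAreaRect(w)))
    # high dark points
    print('max z in region',np.nanmax(P[v0:v1,u0:u1,2]))
E
```

```text
[(np.int32(419), np.int32(243), np.int32(9), np.int32(7), np.int32(54)), (np.int32(379), np.int32(250), np.int32(40), np.int32(60), np.int32(615)), (np.int32(395), np.int32(252), np.int32(17), np.int32(23), np.int32(274)), (np.int32(412), np.int32(254), np.int32(11), np.int32(41), np.int32(269)), (np.int32(378), np.int32(304), np.int32(8), np.int32(6), np.int32(12))]
scene0 1212 ((0.5962068438529968, -0.18916234374046326), (0.26068586111068726, 0.11617257446050644), 20.57039451599121) h 0.011337160466587726
[[ 0.4538 -0.1806]
 [ 0.4946 -0.2893]
 [ 0.7386 -0.1977]
 [ 0.6978 -0.089 ]]
max z in region 0.09753449919180435
[(np.int32(375), np.int32(166), np.int32(47), np.int32(61), np.int32(1006)), (np.int32(411), np.int32(172), np.int32(6), np.int32(10), np.int32(27)), (np.int32(408), np.int32(228), np.int32(12), np.int32(4), np.int32(39))]
top0 1072 ((0.5725009441375732, -0.20368799567222595), (0.22972215712070465, 0.14573617279529572), 3.832298517227173) h 0.009095928097708761
[[ 0.453  -0.1387]
 [ 0.4628 -0.2841]
 [ 0.692  -0.2687]
 [ 0.6822 -0.1233]]
max z in region 0.34576106323696965
```

```bash
python3 - <<'E'
from h import *
np.set_printoptions(precision=4,suppress=True)
z,p,d=load('scene0');P=cloud(z,d)
hsv=cv2.cvtColor(p,cv2.COLOR_RGB2HSV)
m=cv2.inRange(hsv,(0,0,175),(180,30,255)); k=np.zeros_like(m);k[246:312,374:428]=1; m=m*k*(np.abs(P[...,2]-.01)<.007)
n,l,s,c=cv2.connectedComponentsWithStats(m.astype(np.uint8)); print([tuple(map(int,s[i])) for i in range(1,n) if s[i,4]>10])
big=[i for i in range(1,n) if s[i,4]>100]
vv,uu=np.nonzero(np.isin(l,big)); w=np.array([ray(z,a,b,.01)[:2] for a,b in zip(uu,vv)],np.float32)
print(cv2.minAreaRect(w)); print(cv2.boxPoints(cv2.minAreaRect(w)))
o=p[:,:,::-1].copy(); o[vv,uu]=(0,255,0)
for q in cv2.boxPoints(cv2.minAreaRect(w)):
    a=proj(z,[*q,.01]); cv2.circle(o,(int(round(a[0])),int(round(a[1]))),1,(0,0,255),-1)
a=cv2.resize(p[235:315,365:440][:,:,::-1],None,fx=5,fy=7); b=cv2.resize(o[235:315,365:440],None,fx=5,fy=7); cv2.imwrite('pics/z6.png',np.hstack([a,b]))
E
```

```text
[(419, 246, 9, 4, 18), (379, 250, 40, 56, 521), (395, 252, 17, 23, 269), (412, 254, 11, 41, 267)]
((0.5831759572029114, -0.1939438283443451), (0.18550540506839752, 0.10856544971466064), 23.609912872314453)
[[ 0.4764 -0.1814]
 [ 0.5199 -0.2808]
 [ 0.6899 -0.2065]
 [ 0.6464 -0.1071]]
```

View pics/z6.png

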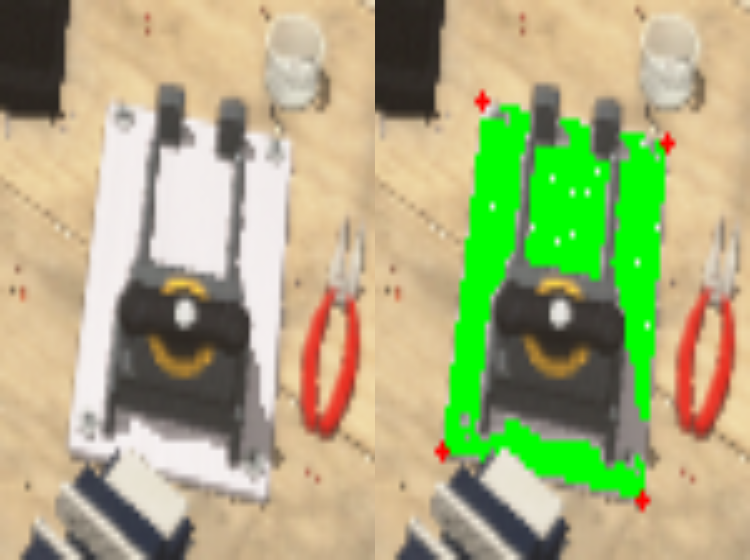

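```bash
cat >> h.py <<'E'
TH=np.radians(23.6); E1=np.array([np.cos(TH),np.sin(TH)]); E2=np.array([-E1[1],E1[0]]); PC=np.array([.5832,-.1939])
E
python3 - <<'E'
from h import *
np.set_printoptions(precision=4,suppress=True)
for fn in ('scene0','top0'):
    z,p,d=load(fn);P=cloud(z,d); q=P[...,:2]-PC; X=q@E1;Y=q@E2;Z=P[...,2]
    def st(nm,m): print(fn,nm,m.sum(),'x',np.percentile(X[m],[2,25,50,75,98]).round(4),'y',np.percentile(Y[m],[2,50,98]).round(4),'z',np.percentile(Z[m],[5,50,95]).round(4))
    b=(X>.05)&(X<.11)&(np.abs(Y)<.04)
    st('prongs L',b&(Z>.031)&(Z<.043)&(Y>0)); st('prongs R',b&(Z>.031)&(Z<.043)&(Y<0))
    b=(X<.06)&(X>-.1)&(np.abs(Y)<.05)
    st('lips L',(np.abs(X-.03)<.03)&(np.abs(Y)<.05)&(Z>.0145)&(Z<.022)&(Y>0)&(hs:=cv2.cvtColor(p,cv2.COLOR_RGB2HSV)[...,2]<130)); st('lips R',(np.abs(X-.03)<.03)&(np.abs(Y)<.05)&(Z>.0145)&(Z<.022)&(Y<0)&hs)
    st('knob',b&(Z>.08)&(Z<.12))
E
```

```text
scene0 prongs L 23 x [0.0697 0.0729 0.0758 0.077  0.0845] y [0.0112 0.0179 0.0259] z [0.0334 0.0382 0.0415]
scene0 prongs R 21 x [0.0689 0.072  0.0761 0.0781 0.0824] y [-0.0237 -0.0175 -0.0116] z [0.0332 0.0381 0.0413]
scene0 lips L 17 x [0.0062 0.0124 0.0345 0.0453 0.0588] y [0.0217 0.0236 0.0255] z [0.0148 0.0167 0.0211]
scene0 lips R 16 x [0.0079 0.0217 0.0326 0.0493 0.0591] y [-0.0277 -0.0256 -0.0244] z [0.0156 0.0187 0.0215]
scene0 knob 165 x [-0.0845 -0.082  -0.0785 -0.0752 -0.0692] y [-0.0324 -0.0008  0.0323] z [0.0838 0.0907 0.0957]
top0 prongs L 15 x [0.0722 0.075  0.0779 0.0801 0.0825] y [0.011  0.0189 0.0246] z [0.0331 0.0366 0.0392]
top0 prongs R 18 x [0.072  0.0744 0.0775 0.0803 0.0832] y [-0.0251 -0.0174 -0.0107] z [0.0311 0.0373 0.04  ]
top0 lips L 14 x [0.0031 0.0107 0.0311 0.0472 0.0586] y [0.023  0.0245 0.0262] z [0.0149 0.016  0.0187]
top0 lips R 14 x [0.0074 0.0223 0.0338 0.0443 0.0518] y [-0.0272 -0.0246 -0.0229] z [0.015  0.0167 0.0191]
top0 knob 139 x [-0.0834 -0.0787 -0.0738 -0.069  -0.063 ] y [-0.0313  0.0005  0.0333] z [0.0817 0.0886 0.0931]
```

```bash
python3 - <<'E'
from h import *
np.set_printoptions(precision=4,suppress=True)
o=get_obs(); M=R.from_rotvec(o['tool_rot']).as_matrix(); print(o['tool_pos'],np.degrees(np.arctan2(M[1,1],M[0,1])))
z,p,d=load('w6'); P=(cloud(z,d)-o['tool_pos'])@M; h=o['tool_pos'][2]+.0588
hsv=cv2.cvtColor(p,cv2.COLOR_RGB2HSV)
m=cv2.inRange(hsv,(100,120,60),(120,255,255)); m[:,:270]=0;m[:,370:]=0;m[:200]=0;m[360:]=0
m=cv2.morphologyEx(m,cv2.MORPH_CLOSE,np.ones((9,9)))
n,l,s,c=cv2.connectedComponentsWithStats(m); i=1+np.argmax(s[1:,4]); print(s[i],c[i])
vv,uu=np.nonzero(l==i); print('top x in tool',np.nanmedian(P[vv,uu],0))
w=np.array([((ray(z,a,b,h)-o['tool_pos'])@M)[1:] for a,b in zip(uu,vv)],np.float32); print('tool y,z',cv2.minAreaRect(w))
for v in (185,190,205,214,220): print(v,P[v,322])
for v in (340,345,350,354,356): print(v,P[v,345],P[v,300])
E
```

```text
[ 0.3903 -0.1158  0.1004] 107.39138010694303
[ 288  215   68  135 7449] [324.6969 282.3127]
top x in tool [-0.0595  0.0009 -0.0028]
tool y,z ((-0.0008178064599633217, -2.0682811737060547e-05), (0.026852469891309738, 0.06657884269952774), 0.004060185048729181)
185 [-0.0376 -0.0007 -0.0394]
190 [-0.0448 -0.0007 -0.0393]
205 [-0.0578 -0.0007 -0.0371]
214 [-0.0588 -0.0007 -0.0337]
220 [-0.0594 -0.0007 -0.0314]
340 [nan nan nan] [-0.0595 -0.0107  0.0275]
345 [-0.0604  0.0097  0.0294] [-0.0597 -0.0108  0.0301]
350 [-0.0587  0.0099  0.034 ] [-0.0584 -0.0109  0.0342]
354 [-0.0585  0.01    0.0365] [-0.0587 -0.011   0.0363]
356 [0.098  0.0243 0.1956] [ 0.0991 -0.025   0.1967]
```

```bash
python3 -m crank '[[[0.01,-0.025,0,3],[0.025,-0.05,0,6.2],[0.045,-0.066,0,6.2],[0.075,-0.066,0,6.2],[0.105,-0.066,0,6.2]]]' && python3 -m crank '[[[0.03,0,0,0],[0.06,0,0,0],[0.09,0,0,0],[0.115,0,0,0],[0.115,0,0,0]]]'  && python3 -m crank '[[[0,0,0,0],[0,0,0,0],[0,0,0,0]]]'; python3 - <<'E'
from h import *
o=get_obs();snap('wrist','w7');snap('scene','s7');M=R.from_rotvec(o['tool_rot']).as_matrix(); print(o['tool_pos'],np.degrees(np.arctan2(M[1,1],M[0,1])))
p=cv2.imread('pics/s7.png'); cv2.imwrite('pics/z7.png',cv2.resize(p[180:330,320:470],None,fx=4,fy=4))
E
```

```text
t: 7.15
tool_pos: [0.4966, -0.1825, 0.1008]
tool_rot: [-0.322, 1.547, 0.322]
contact_force: [-0.5, -0.7, -1.3]
opening: 0.0348
t: 7.57
tool_pos: [0.6144, -0.1813, 0.1009]
tool_rot: [-0.325, 1.544, 0.324]
contact_force: [-0.6, 0.0, -1.0]
opening: 0.0352
t: 7.82
tool_pos: [0.6097, -0.1821, 0.1007]
tool_rot: [-0.322, 1.548, 0.323]
contact_force: [0.0, -0.5, -1.9]
opening: 0.0353
[ 0.60971647 -0.18210943  0.10066098] 113.54744908883286
```

View pics/w7.png

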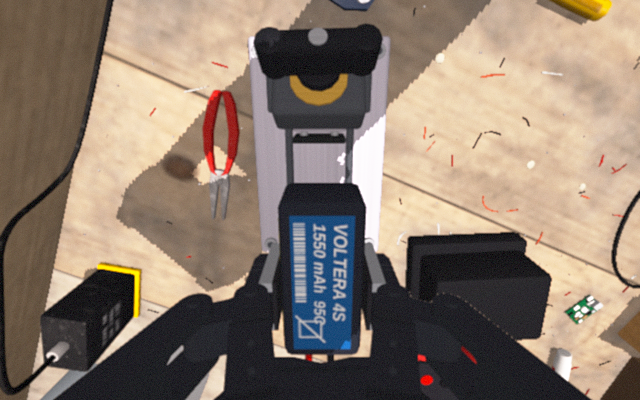

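View pics/z7.png

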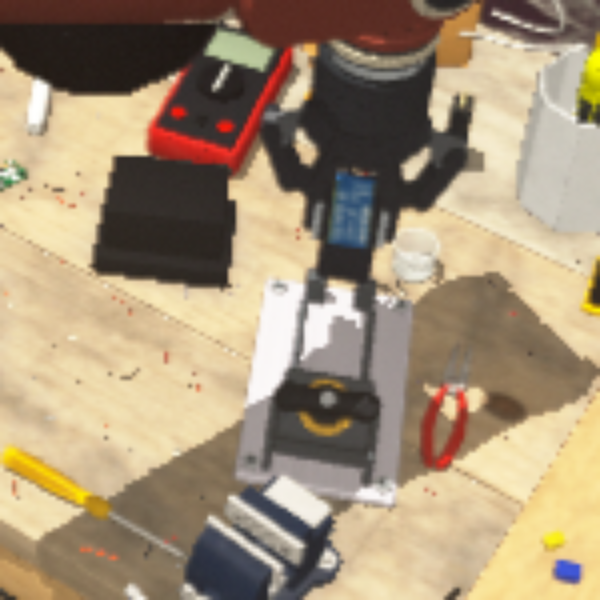

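In the wrist view the lips at (288,160) and (353,160) run parallel to the pack. The jaw is at (320,138) and the knob bar at (318,50). I'll check the lips and jaw against the pose.

```bash
sed -i '$a O=PC+.032*E1' h.py; python3 - <<'E'
from h import *
np.set_printoptions(precision=4,suppress=True)
z,p,d=load('w7'); P=cloud(z,d); q=P[...,:2]-O; X=q@E1;Y=q@E2;Z=P[...,2]
def st(nm,m): print(nm,m.sum(),'x',np.percentile(X[m],[2,25,50,75,98]).round(4),'y',np.percentile(Y[m],[2,50,98]).round(4),'z',np.percentile(Z[m],[5,50,95]).round(4))
hs=cv2.cvtColor(p,cv2.COLOR_RGB2HSV)[...,2]
a=(np.abs(X+.015)<.02)&(hs<120)&(Z>.012)&(Z<.022)
st('lipL',a&(Y>.015)&(Y<.035)); st('lipR',a&(Y<-.015)&(Y>-.035))
for v in range(126,156,2): print(v,p[v,320],X[v,320].round(4),Y[v,320].round(4),Z[v,320].round(4))
E
python3 - <<'E'
import cv2
p=cv2.imread('pics/w7.png'); cv2.imwrite('pics/z8.png',cv2.resize(p[10:200,230:410],None,fx=3.1,fy=3.1,interpolation=cv2.INTER_CUBIC))
E
```

```text
lipL 145 x [-0.0349 -0.0281 -0.0205 -0.0153 -0.0091] y [0.019  0.0207 0.0238] z [0.0159 0.0178 0.0193]
lipR 223 x [-0.0343 -0.0282 -0.0215 -0.0152 -0.0088] y [-0.0303 -0.0274 -0.0249] z [0.0153 0.0181 0.0193]
126 [48 47 53] -0.0594 -0.0017 0.0523
128 [81 77 80] -0.0577 -0.0017 0.0495
130 [147 140 145] -0.0548 -0.0018 0.0368
132 [151 139 147] -0.0503 -0.0019 0.0118
134 [43 45 45] -0.0496 -0.0019 0.0188
136 [25 28 28] -0.0495 -0.0018 0.0305
138 [32 30 33] -0.0492 -0.0018 0.0387
140 [22 21 21] -0.0475 -0.0018 0.0374
142 [48 44 46] -0.0463 -0.0018 0.039
144 [168 158 166] -0.0402 -0.002 0.0106
146 [172 161 170] -0.0386 -0.002 0.0113
148 [173 162 168] -0.0368 -0.002 0.0103
150 [170 161 168] -0.0351 -0.002 0.0105
152 [170 160 168] -0.0333 -0.002 0.0098
154 [169 158 167] -0.0315 -0.002 0.0095
```

View pics/z8.png

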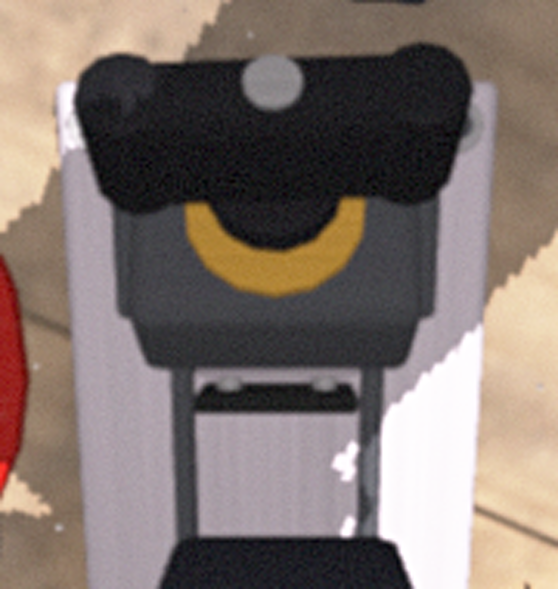

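```bash
python3 -m crank '[[[0.001,-0.001,-0.02,0],[0.001,-0.0015,-0.04,0],[0.001,-0.0015,-0.06,0],[0.001,-0.0015,-0.074,0],[0.001,-0.0015,-0.074,0]]]' && python3 -m crank '[[[0,0,0,0],[0,0,0,0]]]'; python3 - <<'E'
from h import *
np.set_printoptions(precision=4,suppress=True)
o=get_obs();snap('wrist','w8');M=R.from_rotvec(o['tool_rot']).as_matrix(); print(o['tool_pos'],np.degrees(np.arctan2(M[1,1],M[0,1])), 'cradle',(o['tool_pos'][:2]-O)@E1,(o['tool_pos'][:2]-O)@E2)
z,p,d=load('w8'); P=cloud(z,d); q=P[...,:2]-O; X=q@E1;Y=q@E2;Z=P[...,2]
def st(nm,m): print(nm,m.sum(),'x',np.percentile(X[m],[2,25,50,75,98]).round(4),'y',np.percentile(Y[m],[2,50,98]).round(4),'z',np.percentile(Z[m],[5,50,95]).round(4))
hs=cv2.cvtColor(p,cv2.COLOR_RGB2HSV)[...,2]
a=(np.abs(X+.015)<.02)&(Z>.016)&(Z<.021)
st('lipL',a&(Y>.01)&(Y<.035)); st('lipR',a&(Y<-.01)&(Y>-.035))
a=(Z>o['tool_pos'][2]+.054)&(Z<o['tool_pos'][2]+.064)&(np.abs(X)<.06)&(np.abs(Y)<.017)
st('packtop',a)
for v in range(100,200,4): print(v,p[v,320],X[v,320].round(4),Z[v,320].round(4))
cv2.imwrite('pics/z9.png',cv2.resize(p[40:400,200:440][:,:,::-1],None,fx=1.6,fy=1.6))
E
```

```text
t: 8.33
tool_pos: [0.6084, -0.1832, 0.0229]
tool_rot: [-0.319, 1.553, 0.325]
contact_force: [-0.4, 1.1, -1.5]
opening: 0.0355
t: 8.5
tool_pos: [0.6125, -0.1848, 0.0283]
tool_rot: [-0.323, 1.545, 0.321]
contact_force: [-0.3, -0.1, -1.7]
opening: 0.0351
[ 0.6125 -0.1848  0.0283] 113.5139221781134 cradle -0.0014558945357595362 -0.0033716935161011005
lipL 323 x [-0.0347 -0.03   -0.0244 -0.0178  0.0027] y [0.0193 0.0228 0.025 ] z [0.0164 0.018  0.0191]
lipR 184 x [-0.0348 -0.0321 -0.0289 -0.0255 -0.0186] y [-0.0307 -0.0282 -0.0251] z [0.0166 0.018  0.0194]
packtop 11548 x [-0.0401 -0.0263 -0.0089  0.011   0.0332] y [-0.0164 -0.0016  0.0137] z [0.0854 0.0877 0.0888]
100 [168 126  47] -0.0776 0.0665
104 [176 134  54] -0.076 0.0664
108 [115  90  49] -0.0744 0.0673
112 [69 65 69] -0.0728 0.0665
116 [63 64 70] -0.0711 0.0657
120 [67 61 69] -0.0695 0.0668
124 [54 58 59] -0.0677 0.0656
128 [52 53 55] -0.0657 0.0629
132 [45 41 45] -0.0636 0.0596
136 [46 45 52] -0.0612 0.0552
140 [44 45 49] -0.0586 0.0504
144 [137 130 134] -0.0547 0.0378
148 [28 32 27] -0.0497 0.0216
152 [24 31 26] -0.0501 0.0359
156 [36 30 34] -0.0484 0.0381
160 [32 27 34] -0.0462 0.0383
164 [171 160 166] -0.038 0.0114
168 [168 155 165] -0.0355 0.0116
172 [167 156 165] -0.0325 0.0101
176 [162 154 159] -0.0299 0.0098
180 [169 159 167] -0.0274 0.0105
184 [19 17 22] -0.0404 0.0635
188 [13 19 26] -0.0405 0.0702
192 [20 26 34] -0.0408 0.0769
196 [33 29 34] -0.0409 0.0824
```

View pics/z9.png

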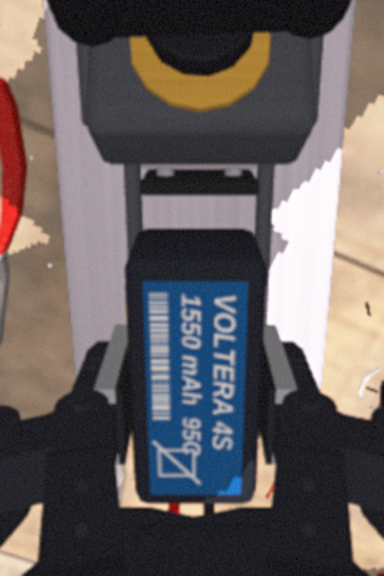

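Pack and lips are parallel. Pack mid is 1.2 mm to the +y side of lip mid and about 4 mm clear of the jaw. I'll correct about 1 mm in each direction and lower.

```bash
python3 -m crank '[[[-0.0005,-0.0013,-0.008,0],[-0.0005,-0.0013,-0.016,0],[-0.0005,-0.0013,-0.022,0],[-0.0005,-0.0013,-0.026,0],[-0.0005,-0.0013,-0.026,0]]]' && python3 -m crank '[[[0,0,-0.003,0],[0,0,-0.006,0],[0,0,-0.01,0],[0,0,-0.012,0],[0,0,-0.012,0]]]'&& python3 -m crank '[[[0,0,-0.002,0],[0,0,-0.004,0],[0,0,-0.006,0],[0,0,-0.006,0],[0,0,-0.006,0]]]'; python3 - <<'E'
from h import *
np.set_printoptions(precision=4,suppress=True)
o=get_obs();snap('wrist','w9');print(o['tool_pos'],o['contact_force'],'cradle',(o['tool_pos'][:2]-O)@E1,(o['tool_pos'][:2]-O)@E2)
z,p,d=load('w9'); P=cloud(z,d); q=P[...,:2]-O; X=q@E1;Y=q@E2;Z=P[...,2]
for v in range(160,230,4): print(v,p[v,320],X[v,320].round(4),Z[v,320].round(4))
cv2.imwrite('pics/z10.png',cv2.resize(p[40:400,200:440][:,:,::-1],None,fx=1.6,fy=1.6))
E
```

```text
t: 8.97
tool_pos: [0.61, -0.1851, -0.001]
tool_rot: [-0.321, 1.549, 0.324]
contact_force: [-0.4, 0.5, -2.2]
opening: 0.0356
t: 9.38
tool_pos: [0.6108, -0.1854, -0.0118]
tool_rot: [-0.321, 1.548, 0.323]
contact_force: [0.1, 0.2, -2.0]
opening: 0.0355
t: 9.8
tool_pos: [0.6117, -0.1858, -0.0153]
tool_rot: [-0.322, 1.547, 0.322]
contact_force: [-4.5, 1.3, 6.4]
opening: 0.0353
[ 0.6117 -0.1858 -0.0153] [-4.4733  1.3116  6.4081] cradle -0.002678466448224941 -0.003954430865212315
160 [54 46 56] -0.0595 0.0513
164 [86 83 86] -0.0574 0.0484
168 [28 29 28] -0.0497 0.0222
172 [35 36 33] -0.0496 0.0292
176 [31 25 24] -0.0499 0.037
180 [31 27 30] -0.0486 0.0382
184 [39 32 36] -0.0468 0.0379
188 [28 26 38] -0.0418 0.027
192 [32 31 36] -0.0419 0.0331
196 [36 35 41] -0.0419 0.0385
200 [35 35 42] -0.0414 0.0418
204 [44 46 50] -0.0402 0.0431
208 [38 38 43] -0.0389 0.0443
212 [41 41 46] -0.0368 0.0431
216 [ 37  74 118] -0.0356 0.0442
220 [ 33  79 131] -0.0335 0.0435
224 [ 25  78 129] -0.0324 0.0449
228 [185 181 187] -0.0301 0.0436
```

View pics/z10.png

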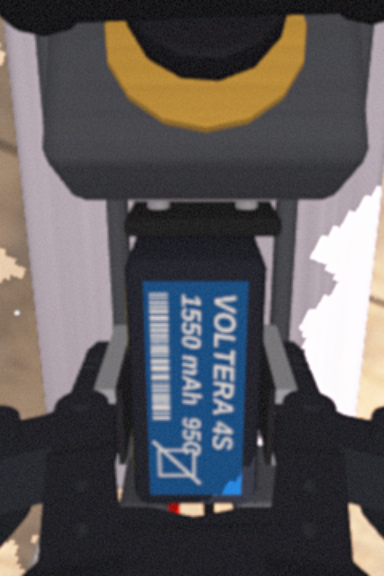

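```bash
python3 - <<'E'
from h import *
np.set_printoptions(precision=4,suppress=True)
z,p,d=load('w9'); P=cloud(z,d); q=P[...,:2]-O; X=q@E1;Y=q@E2;Z=P[...,2]
m=(Z>.036)&(Z<.055)&(np.abs(Y+.003)<.013)&(X>-.033)&(X<.035)
A=np.c_[X[m],Y[m],np.ones(m.sum())]; print(np.linalg.lstsq(A,Z[m],rcond=None)[0],m.sum(),X[m].min(),X[m].max())
v,u=np.nonzero(m); print(u.min(),u.max(),v.min(),v.max())
for v in (340,344,348,350,352,354,356,360,364): print(v,[(u,p[v,u].tolist(),X[v,u].round(4),Y[v,u].round(4),Z[v,u].round(4)) for u in (290,300,330,350,362)])
cv2.imwrite('pics/z11.png',cv2.resize(p[300:400,240:400][:,:,::-1],None,fx=5,fy=5))
E
```

```text
[-0.0014 -0.008   0.0443] 8010 -0.032996008645508106 0.03499611045766695
293 358 221 354
340 [(290, [45, 40, 50], np.float64(0.0259), np.float64(-0.019), np.float64(0.0435)), (300, [23, 73, 126], np.float64(0.0247), np.float64(-0.0144), np.float64(0.0448)), (330, [21, 77, 125], np.float64(0.0252), np.float64(-0.0008), np.float64(0.0442)), (350, [52, 124, 196], np.float64(0.0246), np.float64(0.0083), np.float64(0.0448)), (362, [63, 63, 68], np.float64(0.0415), np.float64(0.0165), np.float64(0.0267))]
344 [(290, [28, 30, 35], np.float64(0.0281), np.float64(-0.0191), np.float64(0.0435)), (300, [28, 81, 129], np.float64(0.0276), np.float64(-0.0145), np.float64(0.044)), (330, [30, 80, 129], np.float64(0.027), np.float64(-0.0008), np.float64(0.0447)), (350, [50, 109, 177], np.float64(0.0272), np.float64(0.0084), np.float64(0.0445)), (362, [56, 57, 61], np.float64(0.0407), np.float64(0.0161), np.float64(0.0303))]
348 [(290, [36, 40, 45], np.float64(0.0297), np.float64(-0.0191), np.float64(0.0442)), (300, [36, 77, 120], np.float64(0.0303), np.float64(-0.0146), np.float64(0.0437)), (330, [28,
[... 2017 characters left out ...]
oat64(-0.0104), np.float64(0.0916)), (330, [30, 28, 27], np.float64(0.0423), np.float64(-0.0005), np.float64(0.0388)), (350, [32, 27, 33], np.float64(-0.0124), np.float64(0.0033), np.float64(0.0919)), (362, [31, 32, 37], np.float64(-0.0124), np.float64(0.0066), np.float64(0.0919))]
364 [(290, [32, 33, 40], np.float64(-0.0112), np.float64(-0.0131), np.float64(0.0921)), (300, [35, 37, 42], np.float64(-0.0113), np.float64(-0.0104), np.float64(0.0923)), (330, [34, 30, 35], np.float64(-0.0118), np.float64(-0.0022), np.float64(0.0928)), (350, [38, 35, 44], np.float64(-0.0123), np.float64(0.0032), np.float64(0.0932)), (362, [35, 39, 41], np.float64(-0.0122), np.float64(0.0065), np.float64(0.0931))]
```

View pics/z11.png

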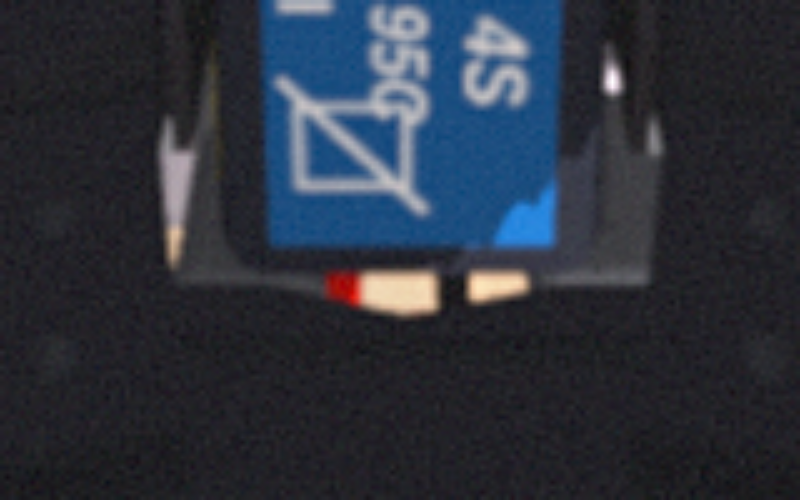

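The pack's top is level and sits 3.4 mm high, with its underside already below the lip tops. The fingertips probably rest on the lips. The leads at (342..454, 290) sit about 2.5 mm toward -y in the fork gap (330..530). I'll lift 1 mm, shift 1.5 mm toward +y and release.

```bash
python3 -m crank '[[[0,0,0.003,0],[-0.0006,0.0014,0.003,0],[-0.0006,0.0014,0.003,0],[-0.0006,0.0014,0.002,0],[-0.0006,0.0014,0.002,0]]]' && python3 -m crank '[[[0,0,0,0],[0,0,0,0],[0,0,0,0]]]' 0.6 && python3 -m crank '[[[0,0,0.015,0],[0,0,0.035,0],[0,0,0.06,0],[0,0,0.08,0],[0,0,0.1,0]]]'&& python3 -m crank '[[[0,0,0.0,0],[0,0,0,0]]]'; python3 - <<'E'
from h import *
np.set_printoptions(precision=4,suppress=True)
o=get_obs();snap('wrist','w10')
z,p,d=load('w10'); P=cloud(z,d); q=P[...,:2]-O; X=q@E1;Y=q@E2;Z=P[...,2]
m=(Z>.033)&(Z<.05)&(np.abs(Y+.003)<.013)&(X>-.033)&(X<.02)
A=np.c_[X[m],Y[m],np.ones(m.sum())]; print(np.linalg.lstsq(A,Z[m],rcond=None)[0],m.sum())
hsv=cv2.cvtColor(p,cv2.COLOR_RGB2HSV)
b=(cv2.inRange(hsv,(100,120,60),(120,255,255))>0)&(Z>.033)&(Z<.05)&(np.abs(Y)<.03)&(np.abs(X)<.06)
w=np.c_[X[b],Y[b]].astype(np.float32); print('label',cv2.minAreaRect(w))
c=np.arange(640)
E
```

```text
t: 10.27
tool_pos: [0.6107, -0.1841, -0.0152]
tool_rot: [-0.322, 1.547, 0.322]
contact_force: [0.6, 0.4, -1.2]
opening: 0.0353
t: 10.52
tool_pos: [0.6109, -0.1843, -0.0149]
tool_rot: [-0.322, 1.546, 0.322]
contact_force: [-0.1, -0.0, -0.6]
opening: 0.0513
t: 10.93
tool_pos: [0.6113, -0.1845, 0.0878]
tool_rot: [-0.323, 1.545, 0.321]
contact_force: [0.3, 0.1, 0.2]
opening: 0.0515
t: 11.1
tool_pos: [0.6122, -0.1848, 0.0877]
tool_rot: [-0.324, 1.543, 0.32]
contact_force: [-0.4, -1.0, -0.2]
opening: 0.0512
[ 0.0015 -0.0024  0.0409] 2367
label ((-0.0028333812952041626, -0.002640555612742901), (0.027061931788921356, 0.0677303597331047), 89.82231140136719)
```

View pics/w10.png

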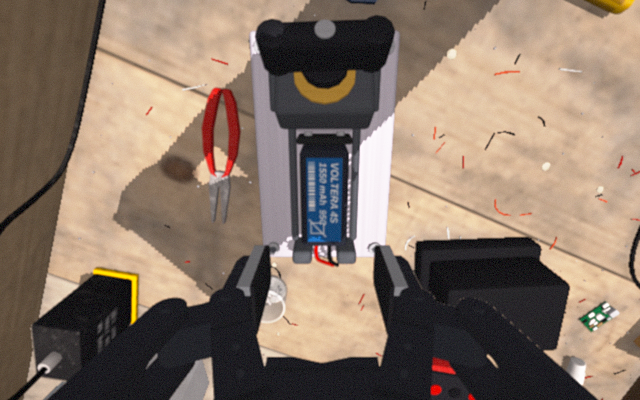

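The pack lies flat (top at 0.041) between the lips, with its leads out through the fork at (327,252). The jaw is just behind it at (323,140). Next I'll locate the knob.

```bash
python3 - <<'E'
from h import *
np.set_printoptions(precision=4,suppress=True)
def cr(P): q=P[...,:2]-O; return np.stack([q@E1,q@E2,P[...,2]],-1)
ax=np.array([-.5,0,np.cos(np.pi/6)]); e2=np.array([np.cos(np.pi/6),0,.5])
for fn,(v0,v1,u0,u1) in (('w10',(5,80,240,410)),('w7',(15,80,240,400)),('scene0',(270,305,385,425)),('top0',(195,225,390,425))):
    z,p,d=load(fn); C=cr(cloud(z,d))[v0:v1,u0:u1]; hsv=cv2.cvtColor(p,cv2.COLOR_RGB2HSV)[v0:v1,u0:u1]
    m=(hsv[...,2]>95)&(hsv[...,1]<60)&(C[...,2]>.075)
    print(fn,'cap n',m.sum(),np.median(C[m],0) if m.any() else '')
    k=(C[...,2]>.06)&(hsv[...,2]<60); K=C[k]; t=K@ax; print(' along axis pct',np.percentile(t,[5,50,90,97,99.5]).round(4))
    top=K[t>np.percentile(t,97)-.006]; s=top@e2; print('  top pts y',np.percentile(top[:,1],[1,99]).round(4),'slope',np.percentile(s,[2,50,98]).round(4), 'fit dir', np.polyfit(top[:,1],s,1).round(4))
E
```

```text
w10 cap n 357 [-0.1095 -0.0032  0.0915]
 along axis pct [0.1101 0.1308 0.1339 0.1344 0.1348]
  top pts y [-0.0345  0.0299] slope [-0.0558 -0.0458 -0.0402] fit dir [-0.0425 -0.0468]
w7 cap n 313 [-0.1096 -0.0034  0.0917]
 along axis pct [0.1117 0.1309 0.1339 0.1344 0.1348]
  top pts y [-0.0347  0.03  ] slope [-0.0556 -0.0458 -0.0402] fit dir [-0.0439 -0.0467]
scene0 cap n 23 [-0.1094 -0.0008  0.0923]
 along axis pct [0.1086 0.1305 0.1357 0.1376 0.1385]
  top pts y [-0.0329  0.0307] slope [-0.0586 -0.0538 -0.0432] fit dir [-0.1356 -0.0521]
top0 cap n 22 [-0.1135  0.0004  0.0869]
 along axis pct [0.1086 0.1239 0.1328 0.1342 0.1355]
  top pts y [-0.0299  0.0311] slope [-0.0538 -0.0472 -0.0409] fit dir [-0.0274 -0.0471]
```

```bash
python3 -m crank '[[[-0.02,-0.008,0.01,-7],[-0.04,-0.016,0.01,-14],[-0.06,-0.024,0.01,-21],[-0.08,-0.032,0.01,-28],[-0.092,-0.04,0.01,-35]]]' 0.5 && python3 -m crank '[[[0,0,0,-7],[0,0,0,-14],[0,0,0,-21],[0,0,0,-28],[0,0,0,-35]]]' && python3 -m crank '[[[0,0,0,-7],[0,0,0,-14],[0,0,0,-17.5],[0,0,0,-17.5],[0,0,0,-17.5]]]'; python3 - <<'E'
from h import *
np.set_printoptions(precision=4,suppress=True)
o=get_obs();snap('wrist','w11');snap('scene','s11');M=R.from_rotvec(o['tool_rot']).as_matrix(); print(o['tool_pos'],np.degrees(np.arctan2(M[1,1],M[0,1])),'cradle',(o['tool_pos'][:2]-O)@E1,(o['tool_pos'][:2]-O)@E2,o['q'])
p=cv2.imread('pics/s11.png'); cv2.imwrite('pics/z12.png',cv2.resize(p[180:330,340:470],None,fx=4,fy=4))
z,p,d=load('w11'); q=cloud(z,d); c=q[...,:2]-O; C=np.stack([c@E1,c@E2,q[...,2]],-1); hsv=cv2.cvtColor(p,cv2.COLOR_RGB2HSV)
m=(hsv[...,2]>90)&(hsv[...,1]<60)&(C[...,2]>.085)&(C[...,2]<.1); print('cap',m.sum(),np.median(C[m],0))
E
```

```text
t: 11.57
tool_pos: [0.5158, -0.2236, 0.0926]
tool_rot: [0.164, 1.569, -0.161]
contact_force: [0.1, -0.7, -0.3]
opening: 0.0428
t: 11.98
tool_pos: [0.5174, -0.2236, 0.0928]
tool_rot: [0.639, 1.478, -0.639]
contact_force: [-0.2, -0.7, 0.9]
opening: 0.0424
t: 12.4
tool_pos: [0.5178, -0.2237, 0.0933]
tool_rot: [0.868, 1.394, -0.868]
contact_force: [0.5, -0.8, -0.3]
opening: 0.0426
[ 0.5178 -0.2237  0.0933] 26.117390277361356 cradle -0.10387204769430158 -0.0010755522315501885 [-0.5397 -0.0008  1.8492  0.      1.296  -0.9955]
cap 244 [-0.1113 -0.0022  0.0916]
```

View pics/w11.png

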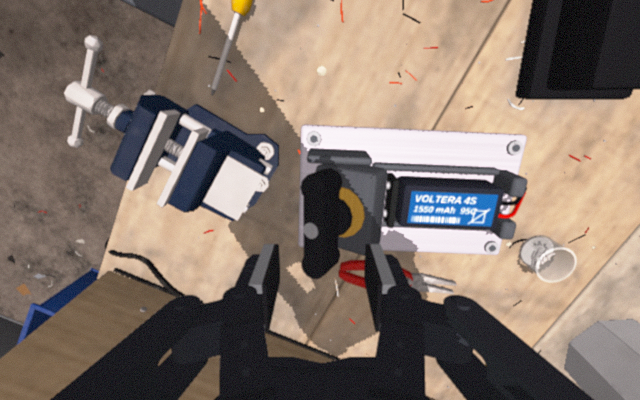

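View pics/z12.png

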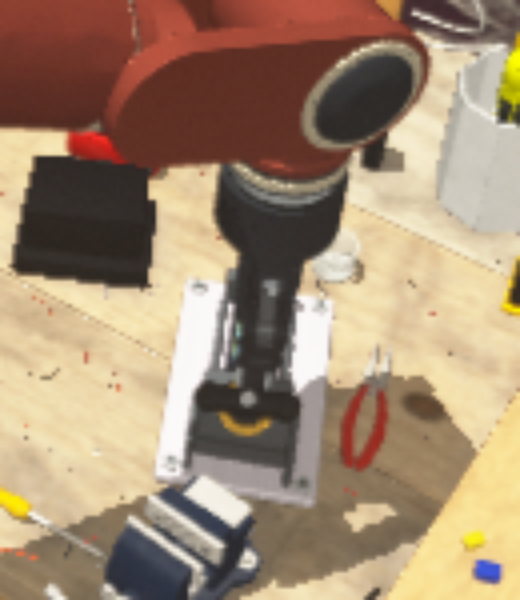

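The open fingers at (265,265) and (378,265) are set to straddle the bar. The pack has stayed in place with its leads through the fork. I'll descend in steps and watch the force.

```bash
python3 -m crank '[[[0,0,-0.012,0],[0,0,-0.024,0],[0,0,-0.036,0],[0,0,-0.046,0],[0,0,-0.048,0]]]' && python3 -m crank '[[[0,0,-0.002,0],[0,0,-0.004,0],[0,0,-0.006,0],[0,0,-0.006,0],[0,0,-0.006,0]]]'&& python3 -m crank '[[[0,0,-0.001,0],[0,0,-0.002,0],[0,0,-0.003,0],[0,0,-0.003,0],[0,0,-0.003,0]]]'; python3 - <<'E'
from h import *
o=get_obs();snap('wrist','w12');snap('scene','s12');print(o['tool_pos'],o['contact_force'],o['wrist_torque'])
p=cv2.imread('pics/s12.png'); cv2.imwrite('pics/z13.png',cv2.resize(p[210:310,360:450],None,fx=6,fy=6))
E
```

```text
t: 12.92
tool_pos: [0.5166, -0.223, 0.0432]
tool_rot: [0.869, 1.396, -0.869]
contact_force: [0.1, -0.3, -0.4]
opening: 0.0426
t: 13.33
tool_pos: [0.519, -0.2244, 0.0413]
tool_rot: [0.868, 1.39, -0.868]
contact_force: [-1.0, -0.3, 0.6]
opening: 0.0427
t: 13.75
tool_pos: [0.5186, -0.2242, 0.0378]
tool_rot: [0.869, 1.391, -0.869]
contact_force: [-0.2, 0.2, -0.5]
opening: 0.0426
[ 0.51864838 -0.22417212  0.03782523] [-0.2380713   0.21880521 -0.5071124 ] [-0.05479195 -0.01604172  0.00870738]
```

View pics/w12.png

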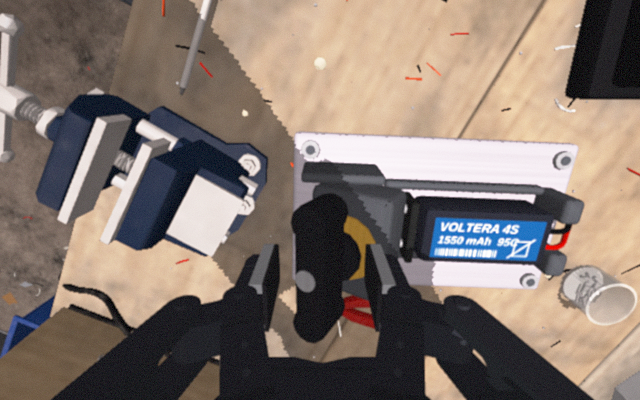

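View pics/z13.png

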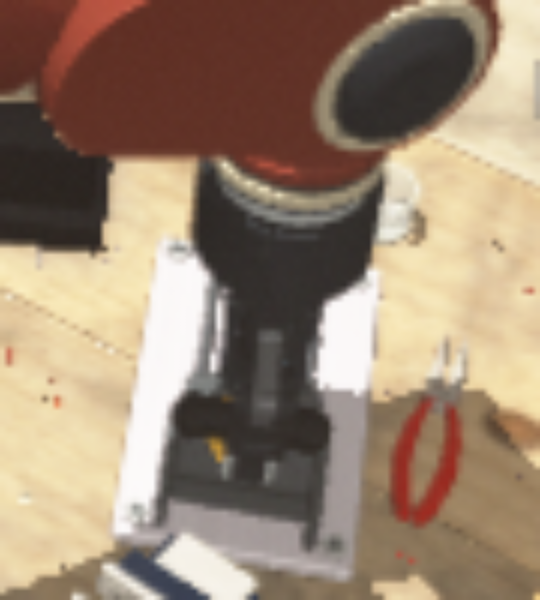

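```bash
python3 -m crank '[[[0,0,0,0],[0,0,0,0],[0,0,0,0],[0,0,0,0],[0,0,0,0]]]' 0 40; python3 - <<'E'
from h import *
np.set_printoptions(precision=4,suppress=True)
o=get_obs();snap('wrist','w13');print(o['tool_pos'],o['contact_force'],o['wrist_torque'],o['opening'])
z,p,d=load('w13'); q=cloud(z,d); c=q[...,:2]-O; C=np.stack([c@E1,c@E2,q[...,2]],-1); hsv=cv2.cvtColor(p,cv2.COLOR_RGB2HSV)
b=(cv2.inRange(hsv,(100,120,60),(120,255,255))>0)&(C[...,2]>.033)&(C[...,2]<.05)&(np.abs(C[...,1])<.03)&(np.abs(C[...,0])<.06)
print('label',cv2.minAreaRect(C[b][:,:2].astype(np.float32)))
E
```

```text
t: 14.27
tool_pos: [0.5209, -0.2235, 0.0394]
tool_rot: [0.871, 1.387, -0.865]
contact_force: [3.2, 4.7, 3.4]
opening: 0.0297
[ 0.5209 -0.2235  0.0394] [3.241  4.7278 3.4045] [ 0.9526 -1.0111  0.0217] 0.029654813240743642
label ((-0.002773139625787735, -0.0032250816002488136), (0.028280125930905342, 0.0682850107550621), 89.71170806884766)
```

View pics/w13.png

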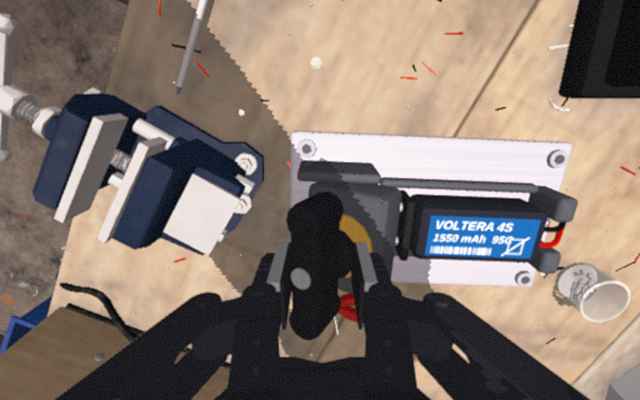

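The grip closed on the bar at 30 mm, which fits its tilted section. Now I'll turn it clockwise in steps, reading the wrist moment after each.

```bash
cat > rd.py <<'E'
from h import *
np.set_printoptions(precision=3,suppress=True)
o=get_obs();M=R.from_rotvec(o['tool_rot']).as_matrix();a=np.degrees(np.arctan2(M[1,1],M[0,1]))
psi=np.radians(a-23.6); th=np.degrees(np.arctan2(np.sin(psi),np.cos(psi)*np.cos(np.pi/6)))
print('>> alpha',round(a,2),'knob theta',round(th,1),'pos',o['tool_pos'],'F',o['contact_force'],'T',o['wrist_torque'],'op',round(o['opening'],4))
E
python3 rd.py; python3 -m crank '[[[0,0,0,-5],[0,0,0,-10],[0,0,0,-10],[0,0,0,-10]]]' >/dev/null; python3 rd.py;  python3 -m crank '[[[0,0,0,-5],[0,0,0,-10],[0,0,0,-10],[0,0,0,-10]]]' >/dev/null; python3 rd.py; python3 - <<'E'
from h import *
snap('wrist','w14')
E
```

```text
>> alpha 25.99 knob theta 2.8 pos [ 0.521 -0.224  0.039] F [3.313 4.788 3.921] T [ 1.018 -1.038 -0.051] op 0.0296
>> alpha 16.08 knob theta -8.7 pos [ 0.521 -0.224  0.039] F [2.901 4.371 3.859] T [ 1.054 -1.15   0.006] op 0.0294
>> alpha 6.07 knob theta -20.0 pos [ 0.521 -0.224  0.04 ] F [3.932 4.442 4.805] T [ 0.937 -1.129 -0.085] op 0.0289
```

View pics/w14.png

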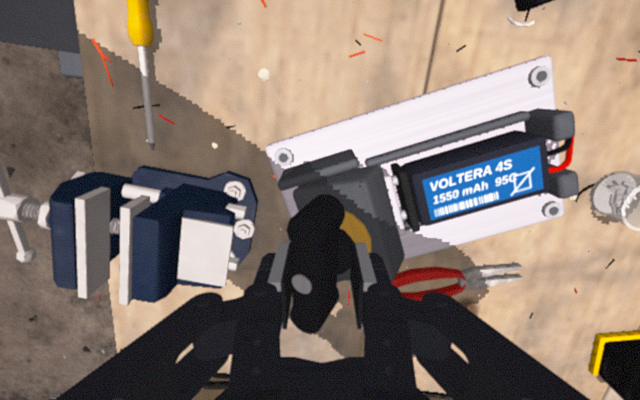

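The bar turns with the gripper, now at a knob angle of about -20°. Continuing.

```bash
for i in 1; do python3 -m crank '[[[0,0,0,-5],[0,0,0,-10],[0,0,0,-10],[0,0,0,-10]]]' >/dev/null; python3 rd.py;  python3 -m crank '[[[0,0,0,-5],[0,0,0,-10],[0,0,0,-10],[0,0,0,-10]]]' >/dev/null; python3 rd.py; python3 -m crank '[[[0,0,0,-5],[0,0,0,-8],[0,0,0,-8],[0,0,0,-8]]]' >/dev/null; python3 rd.py; done; python3 - <<'E'
from h import *
snap('wrist','w15')
E
```

```text
>> alpha -3.94 knob theta -31.0 pos [ 0.521 -0.224  0.04 ] F [2.441 3.678 5.224] T [ 0.764 -1.041 -0.049] op 0.028
>> alpha -13.94 knob theta -41.6 pos [ 0.521 -0.224  0.04 ] F [2.638 3.045 5.196] T [ 0.52  -0.978 -0.135] op 0.0268
>> alpha -21.9 knob theta -49.6 pos [ 0.521 -0.225  0.04 ] F [3.541 2.017 6.02 ] T [ 0.507 -0.987 -0.08 ] op 0.0259
```

View pics/w15.png

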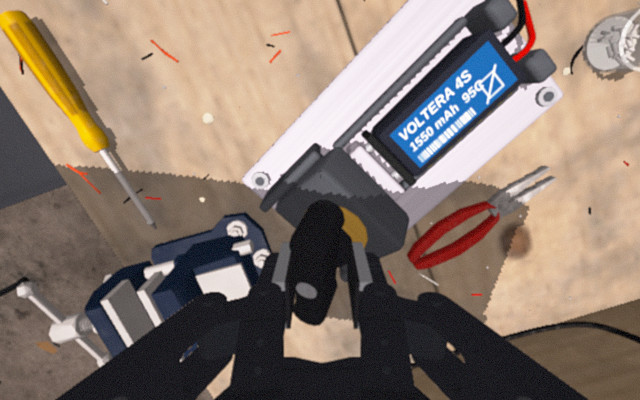

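```bash
cat >> rd.py <<'E'
A=np.array([*(-.5*E1),np.cos(np.pi/6)]); print('     Tax',round(float(A@o['wrist_torque']),3),'q6',o['q'][5].round(4),'eff6',o['effort'][5].round(3),'t',o['t'])
E
python3 rd.py
python3 -m crank '[[[0,0,0,-3],[0,0,0,-5],[0,0,0,-5],[0,0,0,-5]]]' >/dev/null; python3 rd.py;  python3 -m crank '[[[0,0,0,-3],[0,0,0,-5],[0,0,0,-5],[0,0,0,-5]]]'>/dev/null; python3 rd.py;python3 -m crank '[[[0,0,0,-3],[0,0,0,-5],[0,0,0,-5],[0,0,0,-5]]]'>/dev/null; python3 rd.py
```

```text
>> alpha -21.9 knob theta -49.6 pos [ 0.521 -0.225  0.04 ] F [2.404 3.674 5.754] T [ 0.555 -1.015 -0.066] op 0.0255
     Tax -0.108 q6 -0.1577 eff6 -0.095 t 16.0833
>> alpha -26.87 knob theta -54.5 pos [ 0.521 -0.225  0.04 ] F [5.178 3.175 4.567] T [ 0.541 -1.272 -0.04 ] op 0.0252
     Tax -0.028 q6 -0.0709 eff6 -0.068 t 16.4167
>> alpha -31.87 knob theta -59.2 pos [ 0.521 -0.225  0.039] F [4.895 2.989 3.566] T [ 0.416 -1.369 -0.056] op 0.0243
     Tax 0.035 q6 0.0164 eff6 -0.087 t 16.75
>> alpha -36.88 knob theta -63.9 pos [ 0.521 -0.225  0.04 ] F [1.819 2.664 7.012] T [ 0.357 -1.018 -0.171] op 0.0225
     Tax -0.108 q6 0.1038 eff6 -0.146 t 17.0833
```

```bash
cat > jaw.py <<'E'
import sys
from h import *
np.set_printoptions(precision=4,suppress=True)
fn=sys.argv[1]; snap('wrist',fn)
z,p,d=load(fn); q=cloud(z,d); c=q[...,:2]-O; C=np.stack([c@E1,c@E2,q[...,2]],-1); hsv=cv2.cvtColor(p,cv2.COLOR_RGB2HSV)
b=(cv2.inRange(hsv,(100,120,60),(120,255,255))>0)&(C[...,2]>.033)&(C[...,2]<.05)&(np.abs(C[...,1])<.03)&(np.abs(C[...,0])<.06)
print('label',cv2.minAreaRect(C[b][:,:2].astype(np.float32)))
pl=(hsv[...,2]>140)&(hsv[...,1]<40)&(np.abs(C[...,2]-.01)<.005)&(C[...,0]>-.15)&(C[...,0]<.08)&(np.abs(C[...,1])<.06)
r=cv2.minAreaRect(C[pl][:,:2].astype(np.float32)); print('plate',r)
cv2.imwrite('pics/'+fn+'z.png',cv2.resize(p[0:300,200:600][:,:,::-1],None,fx=2,fy=2))
E
python3 jaw.py w16
```

```text
label ((0.0011058002710342407, -0.0028307586908340454), (0.02733408845961094, 0.0674678161740303), 89.96663665771484)
plate ((-0.04412492737174034, -0.002249479293823242), (0.10952036827802658, 0.2116999328136444), 89.87800598144531)
```

View pics/w16z.png

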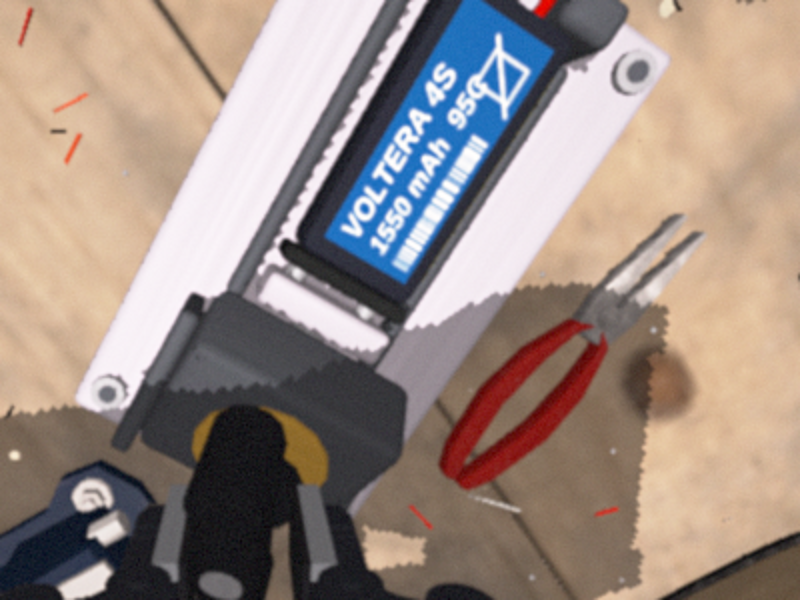

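The jaw now touches and pushes the pack, which has moved +3.9 mm. I'll go in finer steps, tracking both pack position and moment.

```bash
python3 -m crank '[[[0,0,0,-2],[0,0,0,-4],[0,0,0,-4],[0,0,0,-4]]]' >/dev/null; python3 rd.py; python3 jaw.py w17; python3 -m crank '[[[0,0,0,-2],[0,0,0,-4],[0,0,0,-4],[0,0,0,-4]]]'>/dev/null; python3 rd.py;python3 jaw.py w18; python3 -m crank '[[[0,0,0,-2],[0,0,0,-4],[0,0,0,-4],[0,0,0,-4]]]'>/dev/null; python3 rd.py; python3 jaw.py w19
```

```text
>> alpha -40.9 knob theta -67.6 pos [ 0.519 -0.225  0.04 ] F [-4.358  5.722 12.532] T [ 0.387 -0.02  -0.448] op 0.0174
     Tax -0.562 q6 0.1744 eff6 -0.445 t 17.4667
label ((0.0014052540063858032, -0.002855963073670864), (0.027280272915959358, 0.06758017838001251), 89.79891204833984)
plate ((-0.04423035681247711, -0.002449583262205124), (0.1096508577466011, 0.21142137050628662), 89.98946380615234)
>> alpha -44.89 knob theta -71.2 pos [ 0.519 -0.225  0.04 ] F [-5.703  3.967 14.286] T [ 0.124  0.344 -0.429] op 0.017
     Tax -0.498 q6 0.2442 eff6 -0.427 t 17.85
label ((0.000654216855764389, -0.0027746064588427544), (0.06539861857891083, 0.027277199551463127), 0.06088505685329437)
plate ((-0.046191561967134476, -0.0026898831129074097), (0.11029219627380371, 0.2076161503791809), 89.9809799194336)
>> alpha -48.87 knob theta -74.7 pos [ 0.518 -0.225  0.04 ] F [-4.906  4.495 13.248] T [ 0.412  0.517 -0.247] op 0.0167
     Tax -0.506 q6 0.3135 eff6 -0.252 t 18.2333
label ((-0.0012385249137878418, -0.002851547673344612), (0.0610826350748539, 0.02722323313355446), 0.14645160734653473)
plate ((-0.050030335783958435, -0.002727162092924118), (0.1998210847377777, 0.110379658639431), 0.0164810623973608)
```

View pics/w19.png

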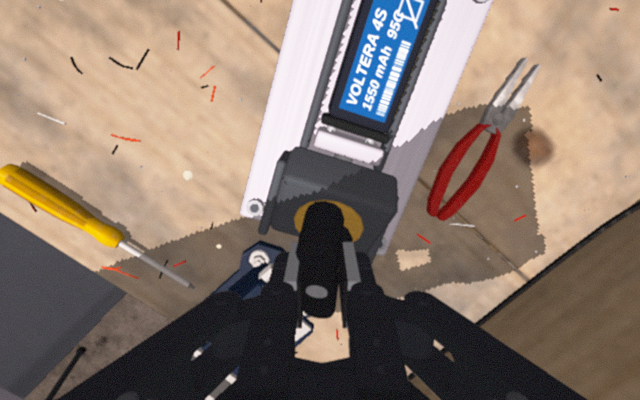

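```bash
python3 - <<'E'
from h import *
snap('scene','s19')
p=cv2.imread('pics/s19.png'); cv2.imwrite('pics/z14.png',cv2.resize(p[210:310,360:450],None,fx=6,fy=6))
a=cv2.imread('pics/w16.png')[180:330,240:400];b=cv2.imread('pics/w19.png')[180:330,240:400]
cv2.imwrite('pics/z15.png',cv2.resize(np.hstack([a,b]),None,fx=2.5,fy=2.5,interpolation=cv2.INTER_CUBIC))
E
```

```text
(no output)
```

View pics/z14.png

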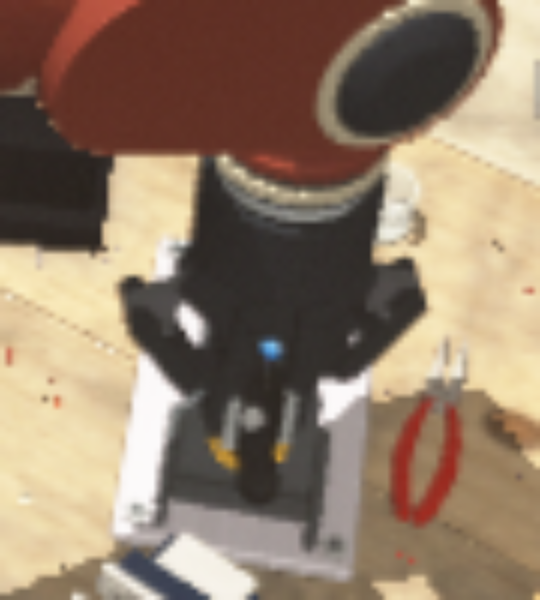

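View pics/z15.png

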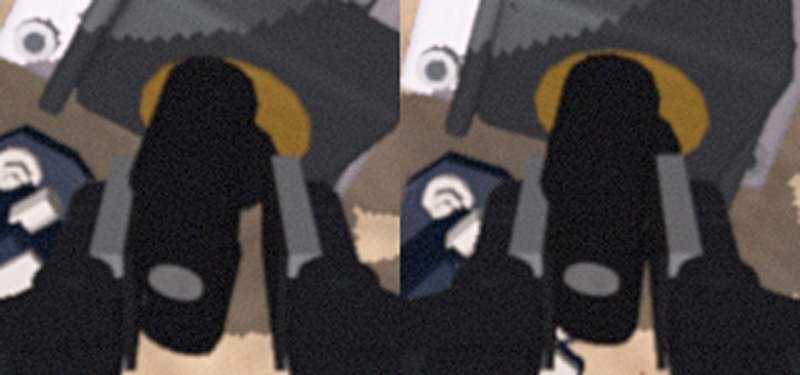

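After w16 the pads snapped flush onto the bar: the opening went from 22 to 17 mm. The squeeze itself may have driven the knob a little ahead, so I'll measure the bar angle directly from its top face.

```bash
cat > bar.py <<'E'
import sys
from h import *
np.set_printoptions(precision=4,suppress=True)
ax=np.array([-.5,0,np.cos(np.pi/6)]); e2=np.array([np.cos(np.pi/6),0,.5]); K0=np.array([-.1038,-.0025,.0804])
def bar(fn):
    z,p,d=load(fn); q=cloud(z,d); c=q[...,:2]-O; C=np.stack([c@E1,c@E2,q[...,2]],-1)-K0
    V=p.max(-1); t=C@ax; s=C@e2; y=C[...,1]; r=np.hypot(s,y)
    m=(np.abs(t-.0135)<.0025)&(r<.034)&(V<70)
    X=np.c_[y[m],s[m]]; mu=X.mean(0); w,v=np.linalg.eigh(np.cov((X).T)); dv=v[:,1]; 
    rc=cv2.minAreaRect(X.astype(np.float32))
    th=np.degrees(np.arctan2(-dv[1],dv[0])); 
    print(fn,m.sum(),'mean',mu,'theta(pos=ccw from +y) mod180',round(th,1),round(th-180,1) if th>0 else round(th+180,1),'sd',np.sqrt(w),'rect',rc)
for f in sys.argv[1:]: bar(f)
E
python3 bar.py w7 w10 w11 w12 w13 w14 w15 w16 w17 w18 w19
```

```text
w7 2192 mean [0.0001 0.0014] theta(pos=ccw from +y) mod180 -177.5 2.5 sd [0.0037 0.0208] rect ((0.0001200549304485321, 0.0013132691383361816), (0.016827955842018127, 0.0669567734003067), 87.3388900756836)
w10 2602 mean [-0.0002  0.0013] theta(pos=ccw from +y) mod180 -177.4 2.6 sd [0.0038 0.0208] rect ((8.063763380050659e-05, 0.0008738823235034943), (0.016590913757681847, 0.06726905703544617), 86.82656860351562)
w11 1549 mean [0.0022 0.0012] theta(pos=ccw from +y) mod180 -177.5 2.5 sd [0.0038 0.0207] rect ((8.599087595939636e-05, 0.0008130008354783058), (0.01597658172249794, 0.06764691323041916), 87.42293548583984)
w12 2964 mean [0.0033 0.0008] theta(pos=ccw from +y) mod180 -177.5 2.5 sd [0.0065 0.0202] rect ((0.0018817316740751266, 0.0022335462272167206), (0.0557890385389328, 0.05509938299655914), 46.752769470214844)
w13 3071 mean [0.0033 0.002 ] theta(pos=ccw from +y) mod180 -176.9 3.1 sd [0.0079 0.0196] rect ((0.002119519282132387, 0.002647288143634796), (0.05450548604130745, 0.05597608909010887), 48.77522659301758)
w14 2671 mean [0.005 0.004] theta(pos=ccw from +y) mod180 157.6 -2
[... 480 characters left out ...]
5004224777), (0.06117784231901169, 0.04101768881082535), 88.38098907470703)
w17 1952 mean [0.0033 0.0098] theta(pos=ccw from +y) mod180 -68.8 111.2 sd [0.0067 0.0184] rect ((0.0025992710143327713, 0.002142570912837982), (0.04016372188925743, 0.060977496206760406), 1.4374512434005737)
w18 1977 mean [0.0026 0.0098] theta(pos=ccw from +y) mod180 -72.0 108.0 sd [0.0068 0.0184] rect ((0.002801956608891487, 0.001930316910147667), (0.03938039764761925, 0.061780527234077454), 4.402286529541016)
w19 1973 mean [0.0021 0.0099] theta(pos=ccw from +y) mod180 -75.6 104.4 sd [0.007  0.0184] rect ((0.0029070787131786346, 0.0024841222912073135), (0.039322808384895325, 0.06113651394844055), 5.833878993988037)
```

The bar angle tracks the gripper (about -75° now, 78° turned in all), so nothing ran away. The squeeze does bias the moment reading. I'll loosen the grip so the fingers act as a loose wrench and the moment is clean.

```bash
python3 -m crank '[[[0,0,0,0],[0,0,0,0],[0,0,0,0]]]' 0.29 100 >/dev/null; python3 rd.py; python3 jaw.py w20; python3 bar.py w20; python3 -m crank '[[[0,0,0,-4],[0,0,0,-6],[0,0,0,-6],[0,0,0,-6]]]'>/dev/null; python3 rd.py; python3 jaw.py w21; python3 bar.py w21
```

```text
>> alpha -48.81 knob theta -74.6 pos [ 0.517 -0.224  0.039] F [-7.864  4.142 13.136] T [ 0.534  1.042 -0.063] op 0.0248
     Tax -0.508 q6 0.3127 eff6 0.021 t 18.5833
label ((-0.0017161183059215546, -0.0028528543189167976), (0.027323229238390923, 0.06037285178899765), 89.9293212890625)
plate ((-0.050527989864349365, -0.002650175243616104), (0.19888661801815033, 0.11021344363689423), 0.02991223894059658)
w20 2031 mean [0.0026 0.0097] theta(pos=ccw from +y) mod180 -75.4 104.6 sd [0.0081 0.0181] rect ((0.0026571983471512794, 0.0030217207968235016), (0.04916466400027275, 0.056561410427093506), 19.344099044799805)
>> alpha -54.82 knob theta -79.9 pos [ 0.518 -0.224  0.039] F [-2.665  2.846  8.631] T [0.415 0.476 0.025] op 0.0248
     Tax -0.264 q6 0.4175 eff6 0.037 t 18.9667
label ((-0.003635825589299202, -0.002858881838619709), (0.056273650377988815, 0.027208788320422173), 0.044547803699970245)
plate ((-0.055116064846515656, -0.00265614315867424), (0.1895899772644043, 0.11032703518867493), 0.08842316269874573)
w21 2009 mean [0.0022 0.0096] theta(pos=ccw from +y) mod180 -74.6 105.4 sd [0.0083 0.0183] rect ((0.004513829946517944, 0.002008821815252304), (0.047505248337984085, 0.06200749799609184), 12.338254928588867)
```

View pics/w21.png

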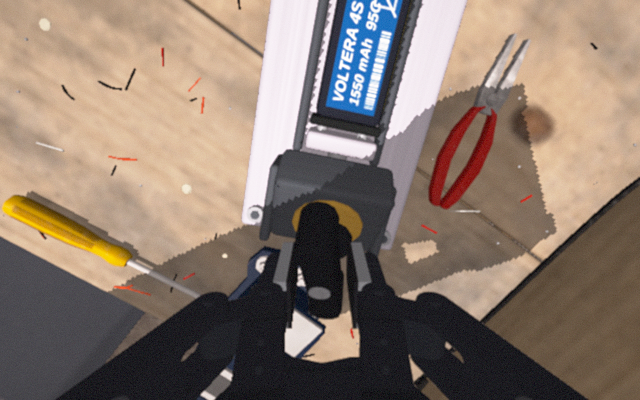

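An upward force of 8-13 N suggests the tips are touching the hub below the bar. I'll raise 5 mm, since the bar faces are now nearly upright, then carry on as a wrench.

```bash
python3 -m crank '[[[0,0,0.003,0],[0,0,0.005,0],[0,0,0.005,0],[0,0,0.005,0]]]'>/dev/null; python3 rd.py; python3 -m crank '[[[0,0,0,-3],[0,0,0,-5],[0,0,0,-5],[0,0,0,-5]]]'>/dev/null; python3 rd.py; python3 jaw.py w22; python3 bar.py w22
```

```text
>> alpha -54.94 knob theta -80.0 pos [ 0.518 -0.224  0.042] F [-0.85   0.099  0.248] T [-0.06  -0.006  0.011] op 0.025
     Tax 0.038 q6 0.4192 eff6 -0.007 t 19.35
>> alpha -59.9 knob theta -84.4 pos [ 0.518 -0.224  0.042] F [-0.055  0.402 -0.089] T [-0.017 -0.058  0.012] op 0.0246
     Tax 0.03 q6 0.5059 eff6 0.031 t 19.6833
label ((-0.004576848819851875, -0.002678138203918934), (0.0543271042406559, 0.02708529308438301), 0.048219580203294754)
plate ((-0.057595208287239075, -0.0027947314083576202), (0.1833074390888214, 0.11038100719451904), 0.16028262674808502)
w22 1966 mean [0.0015 0.01  ] theta(pos=ccw from +y) mod180 -73.7 106.3 sd [0.0089 0.0183] rect ((0.004486154764890671, 0.002360329031944275), (0.049151256680488586, 0.060587406158447266), 13.549437522888184)
```

```bash
for i in 1; do python3 -m crank '[[[0,0,0,-3],[0,0,0,-5],[0,0,0,-5],[0,0,0,-5]]]'>/dev/null; python3 rd.py; python3 -m crank '[[[0,0,0,-2],[0,0,0,-4],[0,0,0,-4],[0,0,0,-4]]]'>/dev/null; python3 rd.py;python3 -m crank '[[[0,0,0,-2],[0,0,0,-4],[0,0,0,-4],[0,0,0,-4]]]'>/dev/null; python3 rd.py; done;python3 jaw.py w23; python3 bar.py w23
```

```text
>> alpha -64.89 knob theta -88.7 pos [ 0.518 -0.224  0.043] F [-2.629  0.259  1.044] T [0.069 0.36  0.051] op 0.025
     Tax -0.06 q6 0.5929 eff6 0.067 t 20.0667
>> alpha -68.88 knob theta -92.1 pos [ 0.518 -0.224  0.042] F [-3.385  1.213  0.597] T [0.182 0.686 0.086] op 0.0246
     Tax -0.146 q6 0.6625 eff6 0.101 t 20.4
>> alpha -72.87 knob theta -95.6 pos [ 0.518 -0.224  0.043] F [-4.767  1.346  2.369] T [0.222 0.668 0.09 ] op 0.0246
     Tax -0.158 q6 0.7323 eff6 0.104 t 20.7333
label ((-0.004655724391341209, -0.0026394352316856384), (0.05415415018796921, 0.027123915031552315), 0.006967098917812109)
plate ((-0.043962351977825165, -0.0025938190519809723), (0.11001014709472656, 0.15613260865211487), 89.81260681152344)
w23 1961 mean [0.0009 0.0102] theta(pos=ccw from +y) mod180 -75.9 104.1 sd [0.0085 0.0184] rect ((-0.006194387562572956, 0.004691701382398605), (0.0638737678527832, 0.04476913809776306), 63.66312789916992)
```

View pics/w23.png

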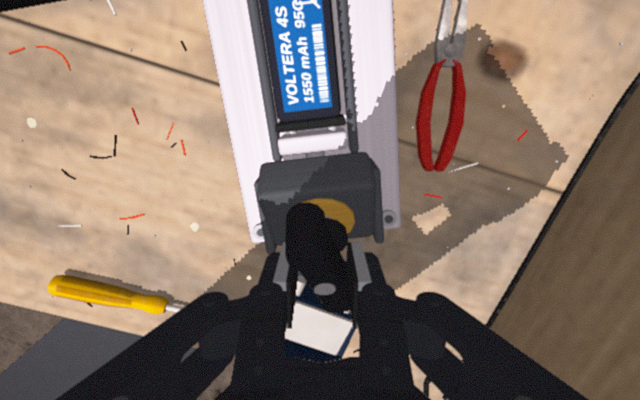

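The wrench is engaged with Tz at a plateau of about 0.09, so the screw still runs freely. I'll refine the bar measurement by masking out the fingers, and continue.

```bash
cat > bar2.py <<'E'
import sys
from h import *
np.set_printoptions(precision=4,suppress=True)
ax=np.array([-.5,0,np.cos(np.pi/6)]); e2=np.array([np.cos(np.pi/6),0,.5]); K0=np.array([-.1038,-.0025,.0804])
def bar(fn,tool=True):
    z,p,d=load(fn); q=cloud(z,d); c=q[...,:2]-O; C=np.stack([c@E1,c@E2,q[...,2]],-1)-K0
    # tool frame from the camera pose: camera x axis = tool y, camera 80 mm behind along -tool z
    Rc=R.from_rotvec(z['attitude']).as_matrix(); ty=Rc[:,0]; yy=(q-z['xyz'])@ty
    V=p.max(-1); t=C@ax; s=C@e2; y=C[...,1]; r=np.hypot(s,y)
    m=(np.abs(t-.0135)<.0025)&(r<.034)&(V<70)&(np.abs(yy)<.0115)
    mm=cv2.morphologyEx(m.astype(np.uint8),cv2.MORPH_OPEN,np.ones((3,3)))
    n,l,st,_=cv2.connectedComponentsWithStats(mm); m=l==1+np.argmax(st[1:,4])
    X=np.c_[y[m],s[m]]; w,v=np.linalg.eigh(np.cov(X.T)); dv=v[:,1]*np.sign(v[1,1]); th=np.degrees(np.arctan2(-dv[1],dv[0]))
    rc=cv2.minAreaRect(X.astype(np.float32))
    print(fn,m.sum(),'theta',round(th,1),'sd',np.sqrt(w),'rect',np.round(rc[1],4),round(rc[2],1))
for f in sys.argv[1:]: bar(f)
E
python3 bar2.py w16 w19 w20 w21 w22 w23
python3 -m crank '[[[0,0,0,-2],[0,0,0,-4],[0,0,0,-4],[0,0,0,-4]]]'>/dev/null; python3 rd.py;python3 -m crank '[[[0,0,0,-2],[0,0,0,-4],[0,0,0,-4],[0,0,0,-4]]]'>/dev/null; python3 rd.py; python3 jaw.py w24; python3 bar2.py w24
```

```text
w16 1106 theta -66.4 sd [0.0037 0.0086] rect [0.0321 0.0152] 61.4
w19 1108 theta -75.5 sd [0.0039 0.0083] rect [0.0309 0.0154] 73.9
w20 1128 theta -74.2 sd [0.0038 0.0087] rect [0.0334 0.0158] 79.9
w21 1065 theta -75.5 sd [0.0038 0.0085] rect [0.0322 0.0157] 70.3
w22 1010 theta -75.8 sd [0.0036 0.0085] rect [0.0325 0.0142] 80.0
w23 981 theta -81.2 sd [0.0034 0.0087] rect [0.0329 0.0138] 84.4
>> alpha -76.89 knob theta -99.1 pos [ 0.518 -0.224  0.043] F [-4.525  3.015  0.621] T [0.283 0.654 0.07 ] op 0.0249
     Tax -0.2 q6 0.8024 eff6 0.106 t 21.1167
>> alpha -80.89 knob theta -102.6 pos [ 0.519 -0.224  0.043] F [-3.765  1.622  1.386] T [ 0.281  0.647 -0.013] op 0.0247
     Tax -0.27 q6 0.8721 eff6 0.102 t 21.45
label ((-0.0019764620810747147, -0.00254885945469141), (0.027299154549837112, 0.059526458382606506), 89.95448303222656)
plate ((-0.052387624979019165, -0.002240072935819626), (0.11000741273164749, 0.19568800926208496), 89.38644409179688)
w24 980 theta -88.0 sd [0.0034 0.0084] rect [0.0143 0.0323] 2.9
```

```bash
python3 -m crank '[[[0,0,0,-2],[0,0,0,-4],[0,0,0,-4],[0,0,0,-4]]]'>/dev/null; python3 rd.py;python3 -m crank '[[[0,0,0,-2],[0,0,0,-4],[0,0,0,-4],[0,0,0,-4]]]'>/dev/null; python3 rd.py;python3 -m crank '[[[0,0,0,-2],[0,0,0,-4],[0,0,0,-4],[0,0,0,-4]]]'>/dev/null; python3 rd.py; python3 jaw.py w25; python3 bar2.py w25
```

```text
>> alpha -84.89 knob theta -106.2 pos [ 0.519 -0.224  0.043] F [-3.979  2.043  0.892] T [0.27  0.599 0.096] op 0.0245
     Tax -0.161 q6 0.942 eff6 0.099 t 21.8333
>> alpha -88.86 knob theta -109.7 pos [ 0.519 -0.224  0.043] F [-3.523  1.702  1.116] T [0.41  0.536 0.288] op 0.025
     Tax -0.046 q6 1.0113 eff6 0.328 t 22.1667
>> alpha -92.88 knob theta -113.3 pos [ 0.519 -0.224  0.043] F [-3.895  2.224  1.418] T [0.52  0.536 0.336] op 0.0249
     Tax -0.054 q6 1.0813 eff6 0.36 t 22.5
label ((0.001909937709569931, -0.0025367019698023796), (0.067245252430439, 0.027406062930822372), 0.2620476186275482)
plate ((-0.044297266751527786, -0.0027290023863315582), (0.10955674946308136, 0.2112247794866562), 89.85938262939453)
w25 1039 theta -95.2 sd [0.0036 0.0081] rect [0.0152 0.0302] 11.8
```

View pics/w25z.png

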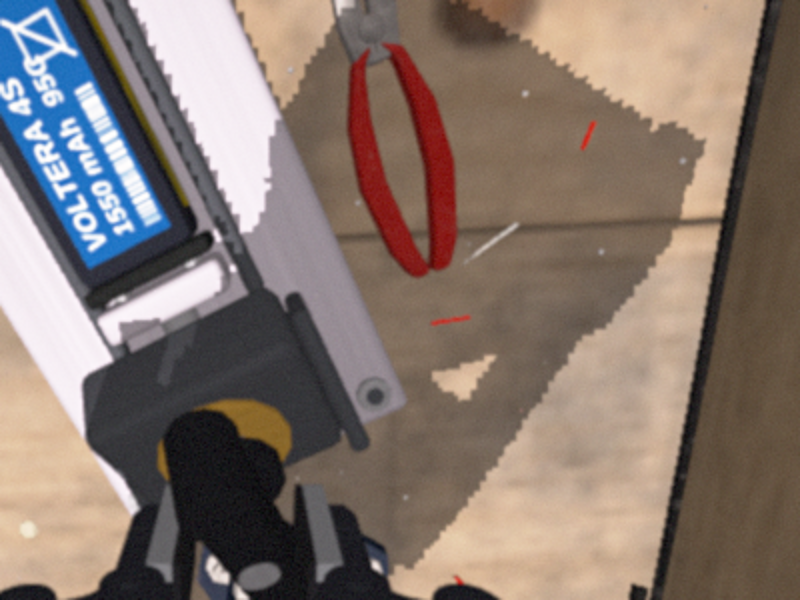

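The resistance rose sharply between α=-84.9 and -88.9 (0.10 to 0.33, then 0.36 N m), at a bar angle of about -92 to -93°. That is about 1.65 rad of free turning, within the stated range, and the pack is home. About 25° more is needed, so I'll aim for a bar angle of about -122°.

```bash
python3 -m crank '[[[0,0,0,-3],[0,0,0,-6],[0,0,0,-6],[0,0,0,-6]]]'>/dev/null; python3 rd.py; python3 jaw.py w26; python3 bar2.py w26; python3 -m crank '[[[0,0,0,-3],[0,0,0,-5],[0,0,0,-5],[0,0,0,-5]]]'>/dev/null; python3 rd.py; python3 jaw.py w27; python3 bar2.py w27
```

```text
>> alpha -98.86 knob theta -118.9 pos [ 0.519 -0.224  0.043] F [-3.936  1.297  2.784] T [0.534 0.427 0.393] op 0.0249
     Tax 0.01 q6 1.1858 eff6 0.423 t 22.8833
label ((0.0020086057484149933, -0.0026596151292324066), (0.027458645403385162, 0.0675724595785141), 89.97538757324219)
plate ((-0.043840132653713226, -0.002779051661491394), (0.21172040700912476, 0.10970315337181091), 0.19824104011058807)
w26 1074 theta -100.9 sd [0.0037 0.0083] rect [0.016  0.0304] 16.9
>> alpha -103.88 knob theta -123.6 pos [ 0.519 -0.224  0.043] F [-4.735  1.817  3.432] T [0.602 0.434 0.398] op 0.0251
     Tax -0.018 q6 1.2733 eff6 0.455 t 23.2667
label ((0.001926381140947342, -0.0025327149778604507), (0.06757881492376328, 0.027486471459269524), 0.17902836203575134)
plate ((-0.029622819274663925, -0.0024461932480335236), (0.10960967093706131, 0.18249057233333588), 89.56709289550781)
w27 1100 theta -105.8 sd [0.0037 0.0083] rect [0.0158 0.0314] 23.3
```

I'll open, lift and measure the bar angle without the fingers in the way.

```bash
python3 -m crank '[[[0,0,0,3],[0,0,0,5],[0,0,0,5]]]' 0.5 >/dev/null; python3 -m crank '[[[0,0,0.015,0],[0,0,0.03,0],[0,0,0.045,0],[0,0,0.055,0],[0,0,0.055,0]]]'; python3 rd.py; python3 jaw.py w28; python3 bar2.py w28; python3 bar.py w28
```

```text
t: 23.98
tool_pos: [0.5209, -0.2256, 0.101]
tool_rot: [-2.147, 0.172, 2.135]
contact_force: [0.7, -0.4, 1.0]
opening: 0.0425
>> alpha -99.01 knob theta -119.0 pos [ 0.521 -0.226  0.101] F [ 0.741 -0.365  1.021] T [-0.03   0.024  0.041] op 0.0425
     Tax 0.044 q6 1.1884 eff6 0.004 t 23.9833
label ((0.0017276182770729065, -0.002614334225654602), (0.027703896164894104, 0.06727486103773117), 89.78849792480469)
plate ((-0.04413449391722679, -0.0024099312722682953), (0.10989923030138016, 0.21174561977386475), 89.6596908569336)
w28 614 theta -105.2 sd [0.0036 0.0083] rect [0.0157 0.0302] 16.9
w28 1079 mean [-0.0017  0.006 ] theta(pos=ccw from +y) mod180 -105.0 75.0 sd [0.0039 0.0204] rect ((1.909176353365183e-05, 0.0005406700074672699), (0.01606012135744095, 0.06664430350065231), 15.443053245544434)
```

View pics/w28.png

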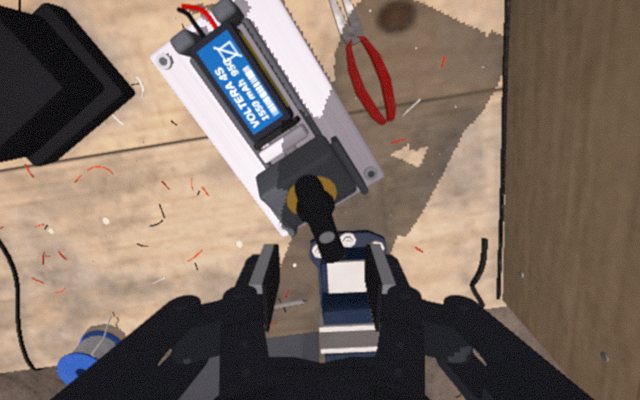

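The clean bar angle is -105.3°, against the rise at about -91.4°, so it is about 14° past. About 16° more is needed, to about -121°. Re-engaging.

```bash
python3 -m crank '[[[0,0,-0.015,0],[0,0,-0.03,0],[0,0,-0.045,0],[0,0,-0.055,0],[0,0,-0.055,0]]]'; python3 rd.py; python3 -m crank '[[[0,0,0,0],[0,0,0,0],[0,0,0,0]]]' 0.29 100 >/dev/null; python3 rd.py; python3 -m crank '[[[0,0,0,-4],[0,0,0,-7],[0,0,0,-7],[0,0,0,-7]]]'>/dev/null; python3 rd.py; python3 jaw.py w29; python3 bar2.py w29
```

```text
t: 24.45
tool_pos: [0.5163, -0.2228, 0.039]
tool_rot: [-2.132, 0.165, 2.145]
contact_force: [-0.1, 0.7, -0.7]
opening: 0.0427
>> alpha -98.99 knob theta -119.0 pos [ 0.516 -0.223  0.039] F [-0.13   0.699 -0.672] T [-0.013  0.032  0.039] op 0.0427
     Tax 0.033 q6 1.188 eff6 0.002 t 24.45
>> alpha -98.98 knob theta -119.0 pos [ 0.519 -0.225  0.044] F [-0.123 -0.671 -0.788] T [-0.059  0.061  0.032] op 0.0248
     Tax 0.043 q6 1.1879 eff6 0.019 t 24.7
>> alpha -105.87 knob theta -125.5 pos [ 0.519 -0.225  0.044] F [-0.956 -0.406 -0.327] T [-0.032  0.126  0.312] op 0.025
     Tax 0.26 q6 1.3082 eff6 0.408 t 25.0333
label ((0.0018025226891040802, -0.002576354891061783), (0.06751051545143127, 0.027650626376271248), 0.42206987738609314)
plate ((-0.029238101094961166, -0.0023929812014102936), (0.10985422134399414, 0.1823575496673584), 89.55648803710938)
w29 1093 theta -109.2 sd [0.0037 0.0083] rect [0.0163 0.032 ] 25.6
```

```bash
python3 -m crank '[[[0,0,0,-3],[0,0,0,-6],[0,0,0,-6],[0,0,0,-6]]]'>/dev/null; python3 rd.py; python3 jaw.py w30; python3 bar2.py w30; python3 -m crank '[[[0,0,0,-2],[0,0,0,-4],[0,0,0,-4],[0,0,0,-4]]]'>/dev/null; python3 rd.py; python3 jaw.py w31; python3 bar2.py w31
```

```text
>> alpha -111.86 knob theta -131.4 pos [ 0.519 -0.225  0.044] F [-0.807 -1.828  3.137] T [-0.104  0.138  0.383] op 0.025
     Tax 0.352 q6 1.4127 eff6 0.432 t 25.4167
label ((0.001954905688762665, -0.0024618152529001236), (0.027676571160554886, 0.06761261075735092), 89.54667663574219)
plate ((-0.029660366475582123, -0.0025857388973236084), (0.1824677288532257, 0.10993512719869614), 0.08374949544668198)
w30 1133 theta -117.1 sd [0.0037 0.0083] rect [0.0157 0.0312] 33.9
>> alpha -115.88 knob theta -135.4 pos [ 0.519 -0.225  0.044] F [-1.809 -2.593  3.138] T [-0.265  0.184  0.435] op 0.0248
     Tax 0.461 q6 1.4828 eff6 0.449 t 25.8
label ((0.0018303878605365753, -0.002375718206167221), (0.027981819584965706, 0.06723175942897797), 89.74590301513672)
plate ((-0.029654376208782196, -0.0025970712304115295), (0.10969458520412445, 0.1829593926668167), 89.93307495117188)
w31 1147 theta -120.0 sd [0.0036 0.0084] rect [0.0158 0.0315] 35.2
```

The bar is at -120°, about 29° past the rise. I'll back off, open, lift clear and verify.

```bash
python3 -m crank '[[[0,0,0,3],[0,0,0,6],[0,0,0,6]]]' 0.5 >/dev/null; python3 -m crank '[[[0,0,0.015,0],[0,0,0.035,0],[0,0,0.06,0],[0,0,0.08,0],[0,0,0.08,0]]]'; python3 -m crank '[[[0,0,0,0],[0,0,0,0],[0,0,0,0]]]' >/dev/null; python3 jaw.py w32; python3 bar.py w32; python3 rd.py
```

```text
t: 26.52
tool_pos: [0.5216, -0.2254, 0.128]
tool_rot: [-2.04, 0.361, 2.024]
contact_force: [0.2, -0.7, 0.6]
opening: 0.043
label ((0.0018257088959217072, -0.0026546530425548553), (0.06780893355607986, 0.027754463255405426), 0.1701935976743698)
plate ((-0.04377023130655289, -0.002770792692899704), (0.10936859250068665, 0.21210330724716187), 89.9795150756836)
w32 992 mean [-0.0024  0.0048] theta(pos=ccw from +y) mod180 -121.0 59.0 sd [0.0038 0.0206] rect ((0.0004294188693165779, 0.00036028772592544556), (0.0161282978951931, 0.06765426695346832), 31.514549255371094)
>> alpha -110.0 knob theta -129.5 pos [ 0.518 -0.223  0.121] F [-0.263 -0.202  0.398] T [ 0.104  0.021 -0.023] op 0.0426
     Tax -0.072 q6 1.3801 eff6 0.003 t 26.8167
```

View pics/w32.png

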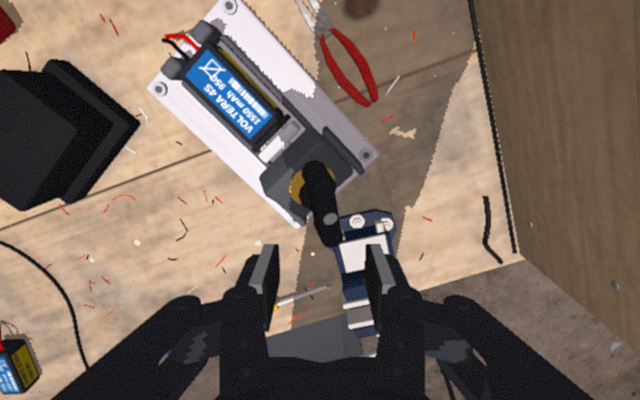

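The picture shows the pack home against the fork with its leads out (180,42), the jaw on it, and the gripper clear. The clean bar angle is -121°, about 30° past the rise.

```bash
python3 -c "
from station import *
print(finish_job())"
```

```text
the job is handed in; nothing more can be done
None
```

The pack is clamped in the cradle with its leads out through the fork, and the knob stands about 30° past the point where the resistance rose. I handed the job in at about 27 s, well under the 61 s limit. It reported no verdict.

**Placing the pack:** My first grasp closed on nothing. The real fingertips turned out to sit about 33–39 mm behind the reported tool point, so I corrected for that and picked up the 78 mm pack. When I lowered it, it stopped about 3.4 mm high, most likely because the fingertips were resting on the side lips. I lifted slightly, moved it 1.5 mm sideways and let go, and it settled flat with its top about 41 mm above the bench.

**Tightening the knob:**
- **First part:** I gripped the bar and turned it. The squeeze of the grip was distorting the torque reading, and the fingertips were probably touching the hub (8–13 N upward).
- **Second part:** I raised the gripper 5 mm and used the open fingers as a loose wrench instead.
- **Rise in resistance:** the last joint's torque stayed near 0.10 N m, then jumped to 0.33–0.36 N m at a bar angle of about -91.4° (1.64 rad of free turning, within the stated range).
- **Final position:** the bar measured -121.0° with the gripper clear.

**Last checks:**
- **Knob:** it stands about 30° past the rise, with an uncertainty of 2–3°.
- **Pack:** it stayed still during the last tightening and sits home against the stop.
- **Robot:** the gripper is clear of everything, and the contact force reads about zero.
- **Other things on the bench:** I only saw some of them in the last pictures; those looked undisturbed, but I did not measure any.
- **Camera disagreement:** the wrist camera's positions differ from the overhead cameras by 2–3 mm, so I set the pack relative to the lips and jaw in the wrist view.
- **Jaw force:** not measured directly. I infer it from the sharp rise in resistance.

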